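# Put the matching pot away under the roll-top of the dust case

## Robot

A 6-joint arm with a two-finger parallel gripper is mounted at the origin on a cart in front of the work surface, level with it; the furniture and walls round the work are solid. World frame = base frame: x ahead of the robot, y to its left, z up, the work surface at z = 0. Lengths are in m, angles in degrees, forces in N, time in s.
With the tool pointing down it reaches from about 0.4 to 0.825 m from the base axis. Payload 7 kg.
Tool frame: the origin (TCP) lies midway between the tips of the shut fingers; the grasp point (between the pads) lies 19 mm behind it; z points along the fingers, y is the line along which they close (so a half turn about z gives the same grasp; the last joint's range is limited). The gripper opens to 88 mm and grips with 3 to 60 N. Pads are 19 mm wide; open, the fingers measure 130 mm over their backs; the gripper's body (78 mm by 193 mm) begins 47 mm behind the grasp point.
Start: joints at [-46.862, 20.546, 0.682, 0, -70.136, -16.507], TCP at [0.303, -0.603, 0.227] pointing down, gripper open.
Joint ranges: [-176.03, 176.03], [-82.01, 121.73], [-58.28, 71.71], [-173.87, 95.51], [-174.79, -0.11], [-173.66, 173.66]. Speed limits (degrees/s): [136.94, 136.94, 172.46, 180, 180, 180].

## Interface

Orientations are given as [roll, pitch, yaw] about the fixed x, y, z axes, in that order (R = Rz(yaw) Ry(pitch) Rx(roll)).
In Python, from plant import ctrl gives the robot as it stands. The module is installed in compiled form; this text tells all that it offers.
- The arm moves only by the tool send_rows, never from a script. Its argument "plan" is a list that holds one entry, the list of rows, each a list of 6 numbers: the shift along the tool's x, y, z in fractions of the full range, 1 being 80 cm, then the turn, a rotation vector about the tool's x, y, z in shares of 360 degrees (1.0 is 360 degrees). A call has 1 to 8 rows; each row is the pose to reach, as a shift and turn from the pose commanded when the call began, along the tool's axes at that moment; what a row does not reach only later rows make up. A row lasts 1/12 s, in which the tool goes at most 41.7 mm and 7.16 degrees, less where a joint would pass 70% of its speed; a pose out of reach is approached as far as the arm can. A call with a gripper value outside its range is refused whole. "fingers" is the opening, from 0 (shut) to 1 (fully open), set as the call begins (left out, the last holds). The fingers move at their own pace and stop on an object; the grip force is fixed at half the most. Time passes only in rows, so rows that repeat a pose let the fingers close. It gives the time, the measured TCP pose, the force, the opening and the grip force at its end, in the units of the state.
- ctrl.get_obs(): the state, without advancing time (a new reading comes with each control period).
- ctrl.snapshot(name): name is "scene" or "side" or "wrist"; returns a dict with "img" (384x512x3 uint8, red, green, blue), "K" (3x3 intrinsics, pixels), "k1" (the pictures are not rectified: a ray, as slopes to the right and down, at radius r is drawn at 1 + k1 r^2 times it, then the intrinsics apply), "pose" (4x4, takes a point from camera to world coordinates). Camera axes: x right, y down, z forward; pixel columns grow to the right and rows downward; lengths in m; the calibration is good to about 2 mm. A picture is of the moment at which its call begins. There is no depth.
- ctrl.close_job(): hands the job in; it is judged then, once.
The state is a dict: "clock": time; "joint_pos": joint angles; "qvel": joint speeds; "tau": joint torques, N m; "tool_pos": TCP position; "orientation": TCP orientation; "force": force on the tool from outside, world axes, zero at the start; "moment": the same for the moment, N m; "opening": finger opening in m; "gripper_force": force on a finger pad.
Only numpy, scipy, OpenCV 4.12 (cv2) and the standard library are available. Lean on these libraries where they do the work, as an engineer would, in place of code of your own. Each camera call takes 0.05 s, during which the arm holds its last target. There are 200 camera calls.

## Task

Roll the slatted cover of the wooden roll-top dust case all the way up and back, put away the loose blue pot that matches the two pots stacked in the case by nesting it upright and fully home on top of that stack, then roll the cover down again until it is fully shut. The other blue pot has a shape that will not nest: leave it standing where it is, and leave the stack, the two jars in the case and the glass dish where they stand. Handle it all gently: do not slam the cover, do not knock the case with the arm or the body of the gripper, and set the pot down without dropping or forcing it.

Things in the scene. Friction and masses are not known exactly. Their poses are not given: they have to be found in the camera images.
- case: fixed wooden roll-top case. Origin: centre of underside; x to its back, y to its left, z up. mm: side cheeks 14 thick, 270 apart, front edges at x -159, round outline of radius 170 about the track axis (along y through x 0, z -20), top z 150. Floor top z 12. Front lip 41 high at x -156 to -142. Fixed hood over the back half from x +24 backwards, radius 161 to 166.
- cover (a joint): angle q (rad) of the slatted cover about the track axis: 0 shut on the lip, grows as it rolls up and back, 1.14 stop (fully open). Radius 152 to 160 mm, 267 wide, 0.45 kg. Friction 0.55 N m (3 to 6 N at the pull); it stays where left. Leading edge in case frame, mm: x -156 cos(0.401+q), z -20+156 sin(0.401+q); open: x -5, z 130 to 143, so it partly roofs the stack.
- handle (a point): grip point on the black pull, middle of the cover's leading rail. Pull: 44 mm wide along the case's y (grip across this), 14 thick along the track, standing out radially from radius 164 to 196 from the track axis; the point is at radius 185. In case frame, mm: x -185 cos(0.489+q), y 0, z -20+185 sin(0.489+q). Turns with the cover.
- round_pot: loose round blue pot that matches the stack, on the bench: open top, 42 mm high, foot tapering from diameter 38 (base) to 58 (height 28), then a stacking collar of diameter 66 up to height 42; wall 3; about 60 g. Origin: centre of underside. Nested, its underside is 14.5 above that of the pot below (collar rests on the lower rim).
- square_pot: loose square blue plastic pot, the one that does not match: open top, 42 mm high, body 56 x 56 mm, collar 64 x 64 mm. Origin: centre of its underside. It stays where it stands on the bench.
- pot_bottom: lower of the two round blue pots stacked in the case, same form as round_pot; it stands loose on the floor of the case. Origin: centre of its underside.
- pot_top: upper of the two round blue pots stacked in the case, same form as round_pot, nested in pot_bottom; its rim is 42 mm above its origin. Origin: centre of its underside. The loose round pot goes on this one.
- jar_cream: glass specimen jar with cream lid, diameter 50, height 70 mm, standing loose in the back left of the case. Origin: centre of its underside. Bystander.
- jar_black: glass specimen jar with black lid, diameter 44, height 74 mm, standing loose in the back right of the case. Origin: centre of its underside. Bystander.
- petri_dish: glass dish with brown contents, diameter 62, height 14 mm, loose near the front edge of the bench, left of the case. Origin: centre of its underside. Bystander.

How it is judged:
By the outcome, as a careful person would: the job done as asked, in the order asked, and still so for the second after the job is handed in, with the robot touching nothing.
It also fails if it takes over 69 s, if anything falls off the work surface, if the arm or the gripper's body presses on something with over 40 N, if the wrist force passes 120 N, or if a joint passes its speed limit or range.

## Working session

There is one attempt and no reset: what is moved stays moved. The work goes in short steps, Python scripts to look and compute and a tool call to move; the robot and the scene stay as the last step left them, time stands still between calls to the robot, and variables do not carry over. Pictures are saved under pics/ and viewed, at most 10 in all, crops included, and the job is handed in when it is done.

Besides the shell and the picture viewer there is one more tool, called after "Emit:" as name(argument=value, ...), one argument or row to a line, values as JSON. send_rows: Moves the arm, as the interface text tells. Its arguments: {"type":"object","properties":{"plan":{"type":"array","items":{"type":"array","items":{"type":"array","items":{"type":"number"}}}},"fingers":{"type":"number"}},"required":["plan"]}

```bash
mkdir -p pics; python3 - <<'E'
from plant import ctrl
import cv2,pickle
o=ctrl.get_obs();print(o)
d={}
for n in("scene","side"):
    s=ctrl.snapshot(n);d[n]=s;cv2.imwrite(f"pics/{n}0.png",s["img"][:,:,::-1]);print(n,s["K"],s["k1"],s["pose"])
pickle.dump(d,open("d0.pkl","wb"))
E
```

```text
{'clock': 0.0, 'joint_pos': array([-4.68635015e+01,  2.05906398e+01,  6.33444395e-01, -2.06590451e-02,
       -7.01362672e+01, -1.65073569e+01]), 'qvel': array([-0.03437577,  0.00163297, -0.08205474,  0.01513111,  0.02363203,
       -0.05806108]), 'tau': array([ 1.22973674e-03, -5.82723927e+01,  2.93067133e+01,  6.99730128e+00,
        6.97033349e-03, -1.65691481e-04]), 'tool_pos': array([ 0.30230273, -0.60296452,  0.22562747]), 'orientation': array([ 1.79904871e+02, -7.93859835e-03, -1.53377887e+02]), 'force': array([-0.32277277, -0.63039002, -0.21589029]), 'moment': array([-0.02256716,  0.02603656, -0.05431684]), 'gripper_force': 0.0, 'opening': 0.08776190602957805}
scene [[373.36795461   0.         256.80440227]
 [  0.         373.36795461 188.15956918]
 [  0.           0.           1.        ]] -0.10714622038459745 [[ 0.49072491  0.48432499 -0.72430544  1.38787417]
 [ 0.87124651 -0.26236128  0.41484465 -0.38654593]
 [ 0.01088992 -0.83462319 -0.55071367  0.65225389]
 [ 0.          0.          0.          1.        ]]
side [[494.79641083   0.         256.45216716]
 [  0.         494.79641083 194.79010554]
 [  0.           0.           1.        ]] -0.05580990603866038 [[ 0.85508453  0.46297269 -0.23342394  0.87646409]
 [ 0.51846651 -0.7593385   0.39318891 -0.45680049]
 [ 0.00478794 -0.45723225 -0.88933444  1.21096387]
 [ 0.          0.          0.          1.        ]]
```

View pics/scene0.png

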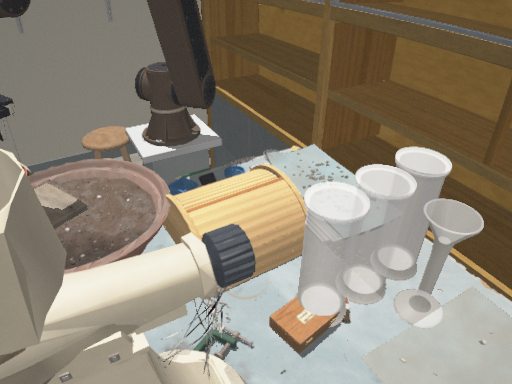

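View pics/side0.png

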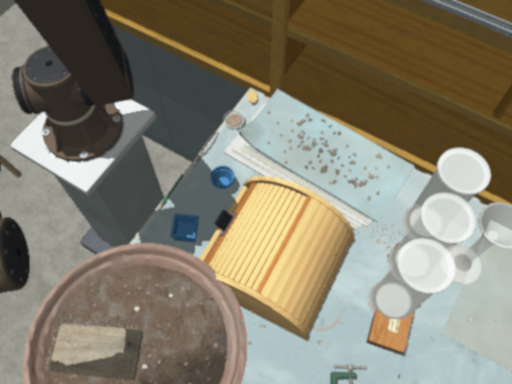

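The side view shows the shut case (pull near (224,219)), the round pot at (222,176), the square pot at (185,227) and the dish at (235,121). I'll zoom in for case corners.

```bash
cat > h.py <<'E'
import numpy as np,cv2
def dist(s): return np.array([s["k1"],0,0,0,0.])
def proj(s,P):
    T=np.linalg.inv(s["pose"]);r=cv2.Rodrigues(T[:3,:3])[0]
    return cv2.projectPoints(np.atleast_2d(np.asarray(P,float)),r,T[:3,3],s["K"],dist(s))[0][:,0]
def at_z(s,uv,z):
    p=cv2.undistortPoints(np.array([[uv]],float),s["K"],dist(s))[0,0]
    d=s["pose"][:3,:3]@[p[0],p[1],1];c=s["pose"][:3,3]
    return c+d*(z-c[2])/d[2]
E
python3 - <<'E'
import pickle,cv2
from h import *
d=pickle.load(open("d0.pkl","rb"));s=d["side"]
for n,uv,z in[("round",(222,176),.042),("sq",(185,227),.042),("pull",(224,219),.06),("dish",(235,121),.014)]:print(n,at_z(s,uv,z).round(3))
c=s["img"][100:340,150:370,::-1];cv2.imwrite("pics/c0.png",cv2.resize(c,None,fx=2.5,fy=2.5,interpolation=cv2.INTER_CUBIC))
E
```

```text
round [0.46  0.06  0.042]
sq [ 0.461 -0.115  0.042]
pull [ 0.54 -0.05  0.06]
dish [0.381 0.249 0.014]
```

View pics/c0.png

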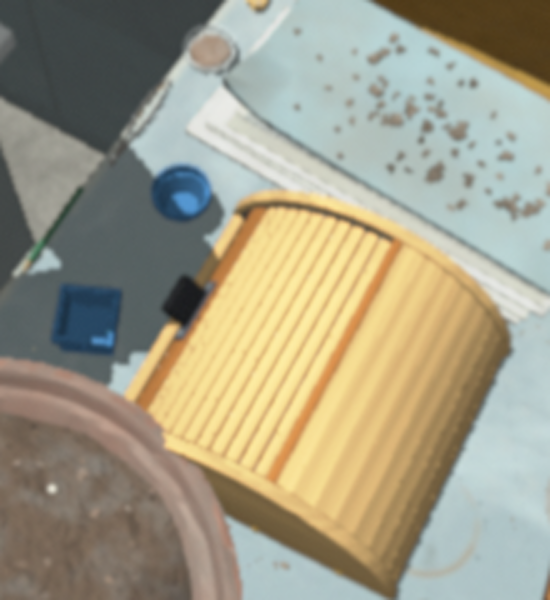

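```bash
cat >> h.py <<'E'
def W(p,P):
    P=np.atleast_2d(np.asarray(P,float));c,s_=np.cos(p[2]),np.sin(p[2])
    return np.c_[p[0]+c*P[:,0]-s_*P[:,1],p[1]+s_*P[:,0]+c*P[:,1],P[:,2]]
E
python3 - <<'E'
import pickle,cv2
from h import *
from scipy.optimize import least_squares
s=pickle.load(open("d0.pkl","rb"))["side"]
a=.489
P=np.array([[-.159,.149,.040],[-.159,-.149,.040],[.1688,-.149,0],[-.185*np.cos(a),0,-.02+.185*np.sin(a)]])
uv=np.array([[240,203],[130,400],[393,597],[183,301]])/2.5+[150,100]
f=least_squares(lambda p:(proj(s,W(p,P))-uv).ravel(),[.7,-.1,0]);p=f.x
print(p,np.degrees(p[2]),f.fun.round(1)); np.save("case.npy",p)
im=cv2.resize(s["img"][100:340,150:370,::-1],None,fx=2.5,fy=2.5,interpolation=cv2.INTER_CUBIC)
t=np.linspace(np.arctan2(60,-159),np.arctan2(20,168.8),40)
def draw(Q,col):cv2.polylines(im,[np.int32((proj(s,Q)-[150,100])*2.5)],False,col,1)
for y in(.149,-.149):
    draw(W(p,np.r_[[[-.159,y,0]],np.c_[.17*np.cos(t),0*t+y,-.02+.17*np.sin(t)]]),(0,0,255))
draw(W(p,[[-.156,.135,.041],[-.156,-.135,.041]]),(0,0,255))
draw(W(p,[[.024,.135,.144],[.024,-.135,.144]]),(0,0,255))
draw(W(p,[[-r*np.cos(a),y,-.02+r*np.sin(a)] for r,y in((.164,.022),(.196,.022),(.196,-.022),(.164,-.022))]),(0,255,0))
th=np.linspace(0,6.28,40)
hsv=cv2.cvtColor(s["img"],cv2.COLOR_RGB2HSV);m=((abs(hsv[...,0].astype(int)-107)<9)&(hsv[...,1]>150)&(hsv[...,2]>50)).astype(np.uint8)
n,l,st,ce=cv2.connectedComponentsWithStats(m)
for i in range(1,n):
    if st[i,4]>100: print(st[i],ce[i],at_z(s,ce[i],.03).round(4))
for c in([.46,.06],):
  # fit rim circle+base to mask silhouette by overlap
  ys,xs=np.where(m[160:195,200:245]);
  tgt=m[150:205,195:250]
  def cost(c):
    A=np.vstack([np.c_[c[0]+r*np.cos(th),c[1]+r*np.sin(th),0*th+z] for r,z in((.033,.042),(.033,.028),(.019,0))])
    h=cv2.convexHull(np.float32((proj(s,A)-[194.5,149.5])*8));k=np.zeros((440,440),np.uint8);cv2.fillConvexPoly(k,np.int32(h),1)
    k=cv2.resize(k.astype(np.float32),(55,55),interpolation=cv2.INTER_AREA);return abs(k-tgt).sum()
  from scipy.optimize import minimize
  r=minimize(cost,c,method="Nelder-Mead",options=dict(initial_simplex=[[.455,.055],[.465,.055],[.46,.065]]));print("round",r.x,r.fun)
  for R,z in((.033,.042),(.019,0)):draw(np.c_[r.x[0]+R*np.cos(th),r.x[1]+R*np.sin(th),0*th+z],(0,255,255))
cv2.imwrite("pics/c1.png",im)
E
```

```text
[ 0.69636315 -0.04166635  0.03157938] 1.809365017711992 [ 6.9 -4.2 -8.6  8.4  2.9 -1.  -0.7 -4.8]
[212 168  21  19 296] [222.27364865 177.09121622] [0.4585 0.0632 0.03  ]
[173 216  24  24 398] [184.54773869 227.11055276] [ 0.4559 -0.1127  0.03  ]
round [0.45655975 0.0650465 ] 168.71875
```

View pics/c1.png

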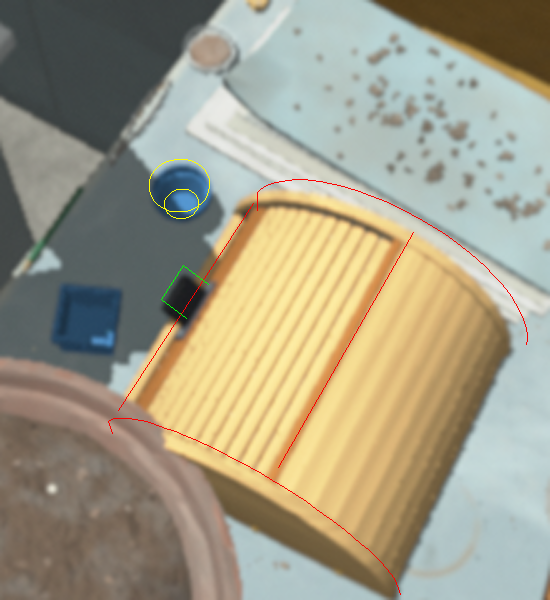

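```bash
python3 - <<'E'
import pickle,cv2
from h import *
from scipy.optimize import least_squares,minimize
s=pickle.load(open("d0.pkl","rb"))["side"]
a=.489
P=np.array([[.1688,-.149,0],[-.196*np.cos(a),.022,-.02+.196*np.sin(a)],[-.18*np.cos(a),0,-.02+.18*np.sin(a)]])
uv=np.array([[393,597],[180,275],[185,301]])/2.5+[150,100]
L=np.array([[270,192],[320,195],[380,214],[440,257],[490,310],[509,342]])/2.5+[150,100]
t=np.linspace(np.arctan2(60,-159),np.arctan2(20,168.8),400)
arc=lambda p,y:W(p,np.c_[.17*np.cos(t),0*t+y,-.02+.17*np.sin(t)])
def res(p):
    A=proj(s,arc(p,.149));D=np.linalg.norm(L[:,None]-A[None],axis=2)
    return np.r_[(proj(s,W(p,P))-uv).ravel(),D.min(1)]
f=least_squares(res,[.69,-.05,0],diff_step=1e-3);p=f.x
print(p,np.degrees(p[2]),f.fun.round(1)); np.save("case.npy",p)
im=cv2.resize(s["img"][100:340,150:370,::-1],None,fx=2.5,fy=2.5,interpolation=cv2.INTER_CUBIC)
def draw(Q,col):cv2.polylines(im,[np.int32((proj(s,Q)-[150,100])*2.5)],False,col,1)
for y in(.149,-.149): draw(arc(p,y),(0,0,255))
draw(W(p,[[-.156,.135,.041],[-.156,-.135,.041]]),(0,0,255))
draw(W(p,[[.024,.135,.144],[.024,-.135,.144]]),(0,0,255))
draw(W(p,[[-r*np.cos(a),y,-.02+r*np.sin(a)] for r,y in((.164,.022),(.196,.022),(.196,-.022),(.164,-.022))]),(0,255,0))
th=np.linspace(0,6.28,40)
i=s["img"].astype(int);m=((i[...,2]-i[...,0]>35)).astype(np.uint8);n,l,st,ce=cv2.connectedComponentsWithStats(m)
for k in range(1,n):
  if st[k,4]>150 and 190<ce[k][0]<250 and 150<ce[k][1]<200:
    print(st[k],ce[k]);tgt=(l==k)[150:205,195:250]
def cost(c):
    A=np.vstack([np.c_[c[0]+r*np.cos(th),c[1]+r*np.sin(th),0*th+z] for r,z in((.033,.042),(.033,.028),(.019,0))])
    h=cv2.convexHull(np.float32((proj(s,A)-[194.5,149.5])*8));k=np.zeros((440,440),np.uint8);cv2.fillConvexPoly(k,np.int32(h),1)
    return abs(cv2.resize(k.astype(np.float32),(55,55),interpolation=cv2.INTER_AREA)-tgt).sum()
r=minimize(cost,[.46,.06],method="Nelder-Mead",options=dict(initial_simplex=[[.45,.05],[.465,.055],[.455,.07]]));print("round",r.x,r.fun)
for R,z in((.033,.042),(.019,0)):draw(np.c_[r.x[0]+R*np.cos(th),r.x[1]+R*np.sin(th),0*th+z],(0,255,255))
cv2.imwrite("pics/c2.png",im)
E
```

```text
[ 0.69353643 -0.05732222  0.02304914] 1.3206181652736533 [-2.   4.3 -2.4 -0.  -4.   0.2  0.2  0.5  0.1  2.5  4.3  3.5]
[211 165  24  23 448] [222.37723214 175.94642857]
round [0.45832519 0.06445152] 24.171875
```

View pics/c2.png

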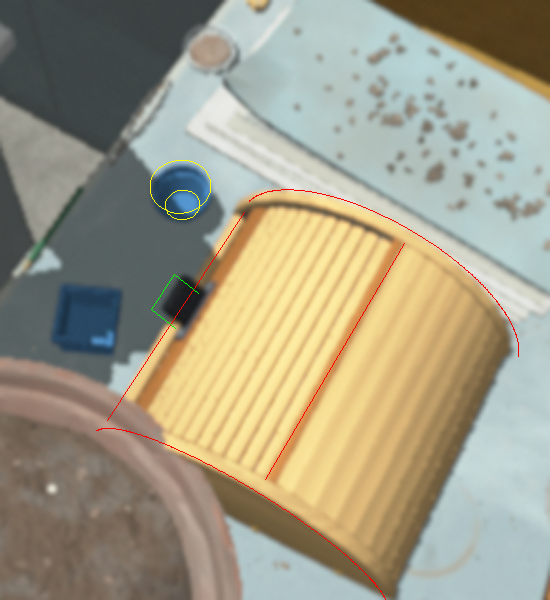

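```bash
python3 - <<'E'
import pickle,cv2
from h import *
from scipy.optimize import least_squares
s=pickle.load(open("d0.pkl","rb"))["side"]
a=.489
F=lambda q:np.array(q)/2.5+[150,100]
P=np.array([[.1688,-.149,0],[-.196*np.cos(a),.022,-.02+.196*np.sin(a)],[-.18*np.cos(a),0,-.02+.18*np.sin(a)]])
uv=F([[393,597],[178,276],[183,301]])
L=F([[270,192],[320,195],[380,214],[440,257],[490,310],[509,342]])
lip=F([[215,245],[165,345],[135,397]]);hood=F([[391,245],[272,478]])
t=np.linspace(np.arctan2(60,-159),np.arctan2(20,168.8),400)
arc=lambda p,y:W(p,np.c_[.17*np.cos(t),0*t+y,-.02+.17*np.sin(t)])
yy=np.linspace(-.149,.149,300)
def md(p,Q,X):
    A=proj(s,X);return np.linalg.norm(Q[:,None]-A[None],axis=2).min(1)
def res(p):
    return np.r_[(proj(s,W(p,P))-uv).ravel(),md(p,L,arc(p,.149)),md(p,lip,W(p,np.c_[0*yy-.156,yy,0*yy+.041])),md(p,hood,W(p,np.c_[0*yy+.024,yy,0*yy+.144]))]
f=least_squares(res,[.69,-.05,.12],diff_step=1e-3,loss="soft_l1");p=f.x
print(p,np.degrees(p[2]),f.fun.round(1)); np.save("case.npy",p)
im=cv2.resize(s["img"][100:340,150:370,::-1],None,fx=2.5,fy=2.5,interpolation=cv2.INTER_CUBIC)
def draw(Q,col):cv2.polylines(im,[np.int32((proj(s,Q)-[150,100])*2.5)],False,col,1)
for y in(.149,-.149): draw(arc(p,y),(0,0,255))
draw(W(p,[[-.156,.135,.041],[-.156,-.135,.041]]),(0,0,255))
draw(W(p,[[.024,.135,.144],[.024,-.135,.144]]),(0,0,255))
draw(W(p,[[-r*np.cos(a),y,-.02+r*np.sin(a)] for r,y in((.164,.022),(.196,.022),(.196,-.022),(.164,-.022))]),(0,255,0))
cv2.imwrite("pics/c3.png",im)
E
```

```text
[ 0.69153961 -0.05685674  0.05972338] 3.421897390374311 [ 0.6  2.5 -3.7  0.9 -4.9  1.5  0.7  0.5  0.2  3.   4.6  2.4  0.9  3.
  3.6  1.6  0.7]
```

View pics/c3.png

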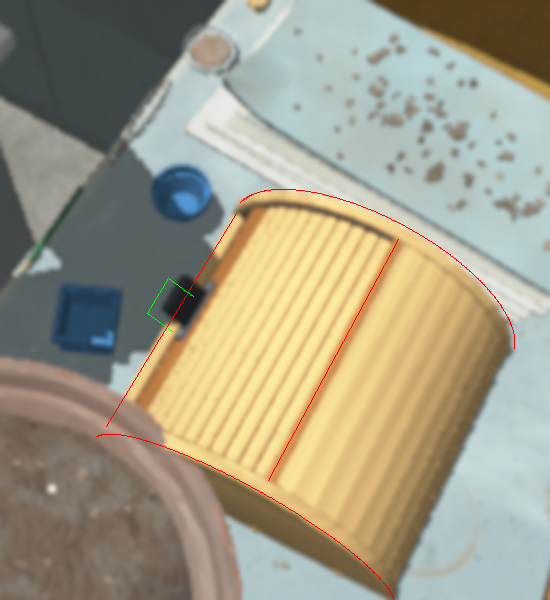

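```bash
python3 - <<'E'
import pickle
from h import *
from scipy.optimize import least_squares
from plant import ctrl
d=pickle.load(open("d0.pkl","rb"));s,c=d["side"],d["scene"]
th=np.linspace(0,2*np.pi,400)
def R(p,r=None): return np.c_[p[0]+p[3]*np.cos(th),p[1]+p[3]*np.sin(th),0*th+p[2]]
S=np.array([[30,350],[60,285],[100,257],[145,245],[195,258],[235,295],[245,330]]);C=np.array([[95,162],[150,175],[168,195],[168,215],[40,172]])
f=least_squares(lambda p:np.r_[[np.linalg.norm(proj(s,R(p))-q,axis=1).min() for q in S],[np.linalg.norm(proj(c,R(p))-q,axis=1).min() for q in C]],[.45,-.3,.2,.2],diff_step=1e-3)
print(f.x,f.fun.round(1))
w=ctrl.snapshot("wrist");print(w["K"],w["k1"],w["pose"].round(3))
E
```

```text
[ 0.56595752 -0.42730039  0.12299781  0.23624634] [1.4 0.8 0.1 1.4 0.3 1.5 0.9 0.5 2.8 1.3 0.9 1.9]
[[277.34506069   0.         253.75824204]
 [  0.         277.34506069 190.54972537]
 [  0.           0.           1.        ]] 0.017045110360086338 [[-0.448  0.853  0.268  0.23 ]
 [ 0.894  0.427  0.136 -0.64 ]
 [ 0.002  0.301 -0.954  0.385]
 [ 0.     0.     0.     1.   ]]
```

```bash
cat >> h.py <<'E'
from scipy.spatial.transform import Rotation as Ro
def row(pos,rpy,o=None):
    """tool-frame row from measured pose to world pose"""
    if o is None:
        from plant import ctrl; o=ctrl.get_obs()
    R0=Ro.from_euler("xyz",o["orientation"],degrees=True);R1=Ro.from_euler("xyz",rpy,degrees=True)
    return np.r_[R0.inv().apply(np.array(pos)-o["tool_pos"])*100,(R0.inv()*R1).as_rotvec(degrees=True)].round(2)
E
python3 -c "
from h import *
print(row([.41,-.03,.29],[180,0,-176]).tolist())"
```

```text
[-35.3, 46.41, -6.36, 0.07, -0.02, 22.63]
```

Careful with the scale: shifts go in shares of 80 cm and turns go in shares of 360 degrees. That gives: 23.5 cm is 0.2938, -6.4 cm is -0.08, 12 degrees is 0.0333.

Emit:
send_rows(
  plan=[
    [[-0.05,0.0688,-0.0375,0,0,0.0028],[-0.1,0.1375,-0.075,0,0,0.0111],[-0.15,0.2,-0.08,0,0,0.0194],[-0.1875,0.25,-0.08,0,0,0.0278],[-0.225,0.2938,-0.08,0,0,0.0333],[-0.225,0.2938,-0.08,0,0,0.0333],[-0.225,0.2938,-0.08,0,0,0.0333],[-0.225,0.2938,-0.08,0,0,0.0333]],
  ],
)

```text
clock: 0.82
tool_pos: [0.3583, -0.3091, 0.2916]
orientation: [-180.0, 0.1, -165.3]
force: [0.3, 0.3, 0.9]
opening: 0.0879
gripper_force: 0.0
```

```bash
python3 -c "
from h import *
from plant import ctrl
o=ctrl.get_obs();print(o['clock'],o['tool_pos'],o['orientation'],o['joint_pos'].round(1))
print(row([.41,-.03,.29],[180,0,-176]).tolist())"
```

```text
0.8167 [ 0.35827471 -0.30909704  0.29155465] [-1.79976542e+02  1.21568909e-01 -1.65267546e+02] [-16.9  -1.2 -17.6  -0.  -73.5 -58.3]
[-12.1, 25.68, 0.17, -0.01, 0.12, 10.73]
```

Scaled: 25.7 cm is 0.3213, 20 cm is 0.25, 10.7 degrees is 0.0297.

Emit:
send_rows(
  plan=[
    [[-0.025,0.05,0,0,0,0.0056],[-0.05,0.1,0,0,0,0.0111],[-0.075,0.15,0,0,0,0.0167],[-0.1,0.2,0,0,0,0.0222],[-0.125,0.25,0,0,0,0.0278],[-0.15,0.3213,0,0,0,0.0297],[-0.15,0.3213,0,0,0,0.0297],[-0.15,0.3213,0,0,0,0.0297]],
  ],
)

```text
clock: 1.48
tool_pos: [0.4098, -0.0291, 0.2906]
orientation: [179.9, 0.1, -175.8]
force: [0.3, -1.3, -0.8]
opening: 0.0877
gripper_force: 0.0
```

```bash
python3 -c "
from h import *
from plant import ctrl
import pickle
o=ctrl.get_obs();print(o['joint_pos'].round(1))
w=ctrl.snapshot('wrist');pickle.dump(w,open('w1.pkl','wb'));cv2.imwrite('pics/w1.png',w['img'][:,:,::-1]);print(w['pose'].round(3))"
```

```text
[  23.7   -8.   -23.7   -0.   -74.2 -109.5]
[[-0.074  0.951  0.301  0.328]
 [ 0.997  0.07   0.024 -0.035]
 [ 0.002  0.301 -0.953  0.449]
 [ 0.     0.     0.     1.   ]]
```

View pics/w1.png

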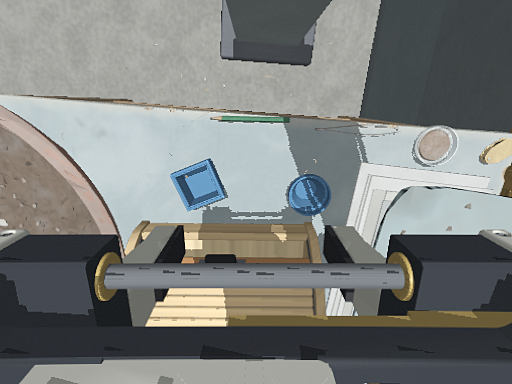

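The wrist view shows the round pot at about (308,195), the square pot at (198,184), the case front edge along row 222 from (138) to (317), and the pull at (220,258).

```bash
python3 - <<'E'
import pickle
from h import *
w=pickle.load(open("w1.pkl","rb"));i=w["img"].astype(int)
wood=(i[...,0]-i[...,2]>40)&(i[...,0]>110)
for r in range(214,240,2):
    x=np.where(wood[r,120:330])[0]+120
    print(r,(x.min(),x.max(),len(x)) if len(x) else 0)
for c in range(140,322,12): 
    y=np.where(wood[200:245,c])[0]+200;print((c,y.min()) if len(y) else 0,end=" ")
print()
m=(i[...,2]-i[...,0]>50).astype(np.uint8);n,l,st,ce=cv2.connectedComponentsWithStats(m)
for k in range(1,n):
    if st[k,4]>300:
        print(st[k],ce[k].round(1))
        if 280<ce[k][0]<340:
            cs,_=cv2.findContours((l==k).astype(np.uint8),0,1);h=cv2.convexHull(cs[0])[:,0]
            print("top circle est",at_z(w,ce[k],.035).round(4))
            th=np.linspace(0,6.28,300)
            from scipy.optimize import minimize
            tgt=cv2.fillConvexPoly(np.zeros((384,512),np.uint8),h,1).astype(float)
            def cost(c):
                A=np.vstack([np.c_[c[0]+r*np.cos(th),c[1]+r*np.sin(th),0*th+z] for r,z in((.033,.042),(.033,.028),(.029,.028),(.019,0))])
                hh=cv2.convexHull(np.float32((proj(w,A)+.5)*4-.5));kk=np.zeros((1536,2048),np.uint8);cv2.fillConvexPoly(kk,np.int32(hh.round()),1)
                return abs(cv2.resize(kk.astype(np.float32),(512,384),interpolation=cv2.INTER_AREA)-tgt).sum()
            r=minimize(cost,at_z(w,ce[k],.035)[:2],method="Nelder-Mead",options=dict(initial_simplex=[[.45,.055],[.465,.055],[.455,.07]]));print(r.x,r.fun)
dark=(i.max(2)<45);sub=dark[245:275,190:250];print("\n".join("".join(".#"[v] for v in rr) for rr in sub[::1]))
p=np.load("case.npy");print(proj(w,W(p,[[-.159,.149,.04],[-.159,-.149,.04],[-.163,0,.067]])))
E
```

```text
214 0
216 0
218 0
220 0
222 0
224 (np.int64(140), np.int64(273), 131)
226 (np.int64(138), np.int64(311), 94)
228 (np.int64(136), np.int64(313), 74)
230 (np.int64(134), np.int64(314), 53)
232 (np.int64(133), np.int64(315), 61)
234 (np.int64(131), np.int64(315), 146)
236 (np.int64(131), np.int64(316), 145)
238 (np.int64(130), np.int64(316), 142)
(140, np.int64(224)) (152, np.int64(224)) (164, np.int64(223)) (176, np.int64(224)) (188, np.int64(224)) (200, np.int64(224)) (212, np.int64(224)) (224, np.int64(224)) (236, np.int64(224)) (248, np.int64(224)) (260, np.int64(224)) (272, np.int64(224)) (284, np.int64(225)) (296, np.int64(225)) (308, np.int64(229)) 0 
[ 170  158   55   53 1504] [198.9 184.6]
[ 289  175   42   41 1063] [306.9 194.8]
top circle est [0.4598 0.0592 0.035 ]
[0.45989702 0.06190517] 90.8125Traceback (most recent call last):
  File "<stdin>", line 26, in <module>
  File "<stdin>", line 26, in <genexpr>
  File "<stdin>", line 26, in <genexpr>
TypeError: string indices must be integers, not 'numpy.bool'
```

```bash
python3 - <<'E'
import pickle
from h import *
w=pickle.load(open("w1.pkl","rb"));i=w["img"].astype(int)
for uv in((141,223.5),(164,223.5),(272,223.5),(300,224.5),(310,224.5)): print(uv,at_z(w,uv,0).round(4))
p=np.load("case.npy");print(proj(w,W(p,[[-.159,.149,.04],[-.159,-.149,.04],[-.159,.149,0],[-.159,-.149,0],[-.163,0,.067]])).round(1))
sub=i[246:272,196:248].max(2)<60
for rr in sub: print("".join("#" if v else "." for v in rr))
for r in(226,238): print(i[r,126:142].tolist()[::2],i[r,300:324].tolist()[::2])
for c in(160,290): print(c,i[216:262:2,c].tolist())
E
```

```text
(141, 223.5) [ 0.5452 -0.2172  0.    ]
(164, 223.5) [ 0.5423 -0.1771  0.    ]
(272, 223.5) [0.5285 0.0127 0.    ]
(300, 224.5) [0.5268 0.0623 0.    ]
(310, 224.5) [0.5255 0.0799 0.    ]
[[316.5 234. ]
 [132.7 231.9]
 [311.5 223.8]
 [142.2 221.8]
 [223.1 238.4]]
....................................................
....................................................
....................................................
....................................................
....................................................
....................................................
....................................................
....................................................
............#..######################...............
..........#############################.............
.........##############################.............
.........###############################............
.........###############################............
........################################............
........#################################...........
........#################################..
[... 1256 characters left out ...]
, 196, 199], [159, 139, 103], [119, 119, 114], [121, 122, 117], [120, 122, 116], [121, 122, 117], [121, 122, 117], [120, 122, 116], [121, 123, 116], [123, 125, 119], [126, 126, 121], [128, 130, 124], [129, 131, 125], [129, 131, 123], [109, 109, 104], [64, 64, 63], [18, 20, 23], [25, 27, 31], [23, 26, 29], [38, 40, 43]]
290 [[107, 118, 120], [106, 117, 119], [107, 118, 119], [107, 120, 122], [107, 92, 69], [122, 106, 81], [111, 96, 73], [113, 100, 75], [100, 88, 66], [134, 117, 90], [138, 121, 93], [141, 123, 93], [123, 109, 85], [150, 137, 108], [148, 135, 108], [148, 135, 107], [149, 136, 108], [149, 136, 108], [149, 136, 108], [148, 135, 108], [151, 139, 109], [109, 82, 58], [118, 87, 59]]
```

```bash
python3 - <<'E'
import pickle
from h import *
w=pickle.load(open("w1.pkl","rb"));s=pickle.load(open("d0.pkl","rb"))["side"]
p=np.array([.694,-.058,np.radians(3.8)]);np.save("case.npy",p)
def pull(q):
    a=.489+q;out=[]
    for r in(.164,.196):
        for t in(-.007,.007):
            for y in(-.022,.022):
                out.append([-r*np.cos(a)+t*np.sin(a),y,-.02+r*np.sin(a)+t*np.cos(a)])
    return W(p,out)
i=s["img"][205:240,205:245].astype(int).max(2)<55
ys,xs=np.where(i);print("side dark",xs.min()+205,xs.max()+205,ys.min()+205,ys.max()+205,xs.mean()+205,ys.mean()+205)
for q in(0,.05,.1,.15,.2,.25,.3):
    a=proj(w,pull(q));b=cv2.convexHull(np.float32(proj(s,pull(q))))[:,0]
    print(q,"w",a.min(0).round(1),a.max(0).round(1),"s",b.min(0).round(1),b.max(0).round(1),b.mean(0).round(1))
E
```

```text
side dark 215 231 211 229 223.1868131868132 219.80769230769232
0 w [205.8 231.5] [236.7 251.1] s [208.3 212. ] [228.9 234.1] [218.6 223.1]
0.05 w [205.  236.8] [236.5 255.9] s [209.5 211.4] [230.2 233.6] [219.9 222.5]
0.1 w [204.3 242.5] [236.2 260.9] s [211.  210.9] [231.8 233.2] [221.4 222.1]
0.15 w [203.5 248.6] [236.  266.2] s [212.6 210.6] [233.4 232.9] [223.1 221.8]
0.2 w [202.8 255. ] [235.8 271.6] s [214.4 210.3] [235.2 232.7] [224.9 221.6]
0.25 w [202.1 261.7] [235.5 277.3] s [216.4 210.2] [237.1 232.5] [226.8 221.4]
0.3 w [201.5 268.7] [235.3 283.1] s [218.6 210.2] [239.2 232.7] [228.9 221.4]
```

```bash
cat >> h.py <<'E'
CP=np.load("case.npy")
YAW=-180+np.degrees(CP[2])
def hpose(q,T,r=.188,back=0):
    a=.489+q;t=np.radians(T);g=np.array([-r*np.cos(a),0,-.02+r*np.sin(a)])
    return W(CP,g+(.019-back)*np.array([np.sin(t),0,-np.cos(t)]))[0],[180,T,YAW]
E
python3 -c "
from h import *
P,A=hpose(.19,30,back=.08);print(P,A,row(P,A).tolist())
P,A=hpose(.19,30);print(P,row(P,A).tolist())"
```

```text
[ 0.51758689 -0.06971735  0.1508944 ] [180, 30, np.float64(-176.2)] [-10.5, -4.67, 13.97, 0.14, -29.99, 0.43]
[ 0.55749895 -0.06706639  0.08161236] [-14.49, -4.71, 20.9, 0.14, -29.99, 0.43]
```

Scaled: 14 cm is 0.175, -10.5 cm is -0.1313, -30 degrees is -0.0833.

Emit:
send_rows(
  plan=[
    [[-0.025,-0.0125,0.025,0,-0.0139,0],[-0.05,-0.025,0.05,0,-0.0278,0.0011],[-0.075,-0.0375,0.0875,0,-0.0417,0.0011],[-0.1,-0.05,0.125,0,-0.0556,0.0011],[-0.1313,-0.0588,0.1563,0,-0.0694,0.0011],[-0.1313,-0.0588,0.175,0,-0.0833,0.0011],[-0.1313,-0.0588,0.175,0,-0.0833,0.0011],[-0.1313,-0.0588,0.175,0,-0.0833,0.0011]],
  ],
)

```text
clock: 2.2
tool_pos: [0.5244, -0.0752, 0.1589]
orientation: [179.3, 30.1, -176.6]
force: [2.6, 0.2, 1.5]
opening: 0.0877
gripper_force: 0.0
```

```bash
python3 - <<'E'
from h import *
from plant import ctrl
o=ctrl.get_obs();print(o['joint_pos'].round(1))
P,A=hpose(.19,30);print(P,row(P,A).tolist())
w=ctrl.snapshot('wrist');s=ctrl.snapshot('side')
im=np.hstack([w['img'][150:384,100:420],cv2.resize(s['img'][120:300,150:350],(260,234))])
cv2.imwrite('pics/w2.png',cv2.resize(im[:,:,::-1],None,fx=1.35,fy=1.35))
E
```

```text
[  13.    -4.8  -58.    30.8   -8.  -128.9]
[ 0.55749895 -0.06706639  0.08161236] [0.98, 0.51, 8.38, 0.55, 0.15, -0.31]
```

View pics/w2.png

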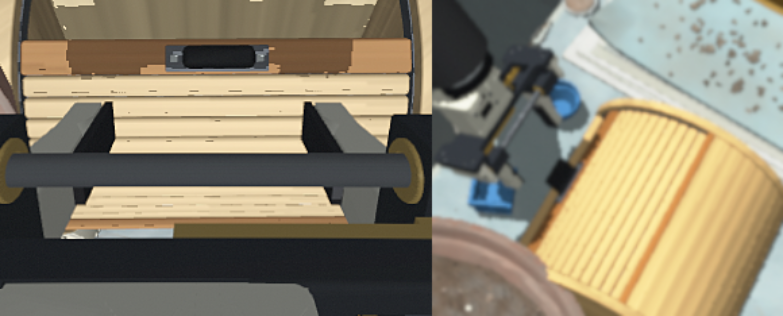

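The pull lies centred between the open fingers, at crop (218,57). The 30° tilt takes joint 3 to its limit, so I'll use about 10° instead.

```bash
python3 - <<'E'
from h import *
P,A=hpose(.19,10,back=.07);print(P,row(P,A).tolist())
P,A=hpose(.19,10);print(P,row(P,A).tolist())
E
```

```text
[ 0.53918325 -0.06828292  0.14829204] [-1.51, 0.84, 1.61, 0.35, 19.5, -0.3]
[ 0.5513119  -0.06747733  0.0793555 ] [0.82, 0.79, 8.21, 0.35, 19.5, -0.3]
```

Scaled: 1.6 cm is 0.02, -1.5 cm is -0.0188, 19.5 degrees is 0.0542.

Emit:
send_rows(
  plan=[
    [[-0.0063,0.0038,-0.0125,0,0.0139,0],[-0.0125,0.0075,-0.0125,0,0.0306,-0.0003],[-0.0188,0.01,0,0.0006,0.0444,-0.0008],[-0.0188,0.01,0.0125,0.0008,0.0542,-0.0008],[-0.0188,0.01,0.02,0.0008,0.0542,-0.0008],[-0.0188,0.01,0.02,0.0008,0.0542,-0.0008],[-0.0188,0.01,0.02,0.0008,0.0542,-0.0008],[-0.0188,0.01,0.02,0.0008,0.0542,-0.0008]],
  ],
)

```text
clock: 2.97
tool_pos: [0.5376, -0.0674, 0.1481]
orientation: [179.9, 10.0, -176.1]
force: [0.5, -0.7, -0.4]
opening: 0.0878
gripper_force: 0.0
```

```bash
python3 - <<'E'
from h import *
from plant import ctrl
print(ctrl.get_obs()['joint_pos'].round(1))
P,A=hpose(.19,10);print(P,row(P,A).tolist())
w=ctrl.snapshot('wrist');T=w
def pull(q):
    a=.489+q;return W(CP,[[-r*np.cos(a)+t*np.sin(a),y,-.02+r*np.sin(a)+t*np.cos(a)] for r in(.196,) for t in(-.007,.007) for y in(-.022,.022)])
for q in(.1,.15,.2,.25):print(q,proj(w,pull(q)).round(0).tolist())
sub=w['img'].astype(int).max(2)<50
for r in range(190,290,3): print(r,"".join("#" if v else "." for v in sub[r,150:350:3]))
E
```

```text
[  14.9    6.2  -31.4    2.7  -42.5 -102.8]
[ 0.5513119  -0.06747733  0.0793555 ] [-0.16, -0.11, 7.01, 0.12, -0.02, 0.12]
0.1 [[225.0, 179.0], [279.0, 179.0], [225.0, 194.0], [280.0, 194.0]]
0.15 [[225.0, 190.0], [279.0, 190.0], [224.0, 206.0], [280.0, 206.0]]
0.2 [[224.0, 201.0], [280.0, 201.0], [223.0, 218.0], [280.0, 218.0]]
0.25 [[224.0, 213.0], [280.0, 213.0], [223.0, 230.0], [281.0, 230.0]]
190 ...................................................................
193 ...................................................................
196 ...................................................................
199 ...........................################........................
202 ..........................##################.......................
205 ..........................##################.......................
208 ..........................##################.......................
211 ..........................##################.......................
214 ..........................##################.......................
217 ..........................##################....
[... 1047 characters left out ...]
.............................................#######
265 ...................................................................
268 ...................................................................
271 ...................................................................
274 ...................................................................
277 ...................................................................
280 ...................................................................
283 ...................................................................
286 ...................................................................
289 ..####..........................................................###
```

Scaled: 7 cm is 0.0875, 6.6 cm is 0.0825.

Emit:
send_rows(
  plan=[
    [[-0.0013,-0.0013,0.0188,0,0,0],[-0.0013,-0.0013,0.0375,0,0,0],[-0.0013,-0.0013,0.0563,0,0,0],[-0.0013,-0.0013,0.0725,0,0,0],[-0.0013,-0.0013,0.0825,0,0,0],[-0.0013,-0.0013,0.0875,0,0,0],[-0.0013,-0.0013,0.0875,0,0,0]],
  ],
)

```text
clock: 3.6
tool_pos: [0.5514, -0.0672, 0.0796]
orientation: [179.9, 10.0, -176.1]
force: [-3.0, -0.1, 1.5]
opening: 0.0875
gripper_force: 1.4
```

Emit:
send_rows(
  plan=[
    [[0,0,0,0,0,0],[0,0,0,0,0,0],[0,0,0,0,0,0],[0,0,0,0,0,0]],
  ],
  fingers=0.4,
)

```text
clock: 3.93
tool_pos: [0.5526, -0.067, 0.0806]
orientation: [179.9, 10.1, -176.1]
force: [-5.2, -1.8, 4.0]
opening: 0.0665
gripper_force: 3.1
```

```bash
python3 - <<'E'
from h import *
from plant import ctrl
o=ctrl.get_obs();print(o['opening'],o['gripper_force'],o['force'].round(1),o['tool_pos'].round(4))
P0,A0=hpose(.19,10)
import types
for q in np.linspace(.19,1.14,33)[1:]:
    k=(q-.19)/.95;P,A=hpose(q,10*(1-k));
    print(round(q,3),row(P,A,dict(tool_pos=P0,orientation=A0)).tolist())
E
```

```text
0.06649980730431039 3.081262344494462 [-5.2 -1.8  4. ] [ 0.5526 -0.067   0.0806]
0.22 [-0.42, -0.0, -0.36, -0.0, 0.31, 0.0]
0.249 [-0.84, -0.0, -0.71, 0.0, 0.62, 0.0]
0.279 [-1.28, -0.0, -1.04, 0.0, 0.94, -0.0]
0.309 [-1.72, -0.0, -1.36, -0.0, 1.25, -0.0]
0.338 [-2.18, -0.0, -1.67, -0.0, 1.56, -0.0]
0.368 [-2.64, -0.0, -1.97, -0.0, 1.87, -0.0]
0.398 [-3.12, -0.0, -2.25, -0.0, 2.19, -0.0]
0.428 [-3.6, -0.0, -2.51, 0.0, 2.5, 0.0]
0.457 [-4.09, -0.0, -2.76, 0.0, 2.81, 0.0]
0.487 [-4.58, -0.0, -3.0, -0.0, 3.12, -0.0]
0.517 [-5.08, -0.0, -3.22, -0.0, 3.44, -0.0]
0.546 [-5.59, -0.0, -3.42, 0.0, 3.75, 0.0]
0.576 [-6.11, -0.0, -3.61, 0.0, 4.06, 0.0]
0.606 [-6.63, -0.0, -3.79, 0.0, 4.37, 0.0]
0.635 [-7.15, -0.0, -3.95, 0.0, 4.69, 0.0]
0.665 [-7.68, -0.0, -4.09, 0.0, 5.0, 0.0]
0.695 [-8.22, -0.0, -4.22, 0.0, 5.31, 0.0]
0.724 [-8.75, -0.0, -4.33, 0.0, 5.62, 0.0]
0.754 [-9.29, -0.0, -4.42, 0.0, 5.94, 0.0]
0.784 [-9.83, -0.0, -4.5, 0.0, 6.25, 0.0]
0.813 [-10.38, -0.0, -4.56, 0.0, 6.56, 0.0]
0.843 [-10.93, -0.0, -4.61, 0.0, 6.87, 0.0]
0.873 [-11.47, -0.0, -4.64, -0.0, 7.19, 0.0]
0.902 [-12.02, -0.0, -4.65, 0.0, 7.5, 0.0]
0.932 [-12.57, -0.0, -4.64, 0.0, 7.81, 0.0]
0.962 [-13.12, -0.0, -4.62, 0.0, 8.12, 0.0]
0.992 [-13.66, -0.0, -4.59, -0.0, 8.44, 0.0]
1.021 [-14.21, -0.0, -4.53, 0.0, 8.75, 0.0]
1.051 [-14.75, -0.0, -4.46, 0.0, 9.06, 0.0]
1.081 [-15.29, -0.0, -4.38, 0.0, 9.38, 0.0]
1.11 [-15.83, -0.0, -4.27, 0.0, 9.69, 0.0]
1.14 [-16.36, -0.0, -4.15, 0.0, 10.0, 0.0]
```

Scaled: -0.4 cm is -0.005, 0.3 cm is 0.0038.

Emit:
send_rows(
  plan=[
    [[0.0038,0,-0.005,0,0,0],[0.0038,0,-0.005,0,0,0],[0.0038,0,-0.005,0,0,0],[0.0038,0,-0.005,0,0,0],[0.0038,0,-0.005,0,0,0],[0.0038,0,-0.005,0,0,0]],
  ],
  fingers=0.3,
)

```text
clock: 4.43
tool_pos: [0.5498, -0.0666, 0.0838]
orientation: [179.9, 10.1, -176.1]
force: [-1.7, 4.0, 4.0]
opening: 0.0441
gripper_force: 30.0
```

```bash
python3 - <<'E'
from h import *
from plant import ctrl
o=ctrl.get_obs()
R=Ro.from_euler("xyz",o["orientation"],degrees=True).as_matrix()
g=o["tool_pos"]-.019*R[:,2];c,s=np.cos(CP[2]),np.sin(CP[2]);d=g-[CP[0],CP[1],0]
X=c*d[0]+s*d[1];Y=-s*d[0]+c*d[1];Z=d[2]+.02;r=np.hypot(X,Z);q=np.arctan2(Z,-X)-.489
print("r",r,"q",q,"y",Y)
qs=np.r_[q,q+(1.15-q)*np.array([.01,.03,.06,.09,.12,.15,.18,.21,  .24,.27,.30,.33,.36,.39,.42,.45, .48,.51,.54,.57,.6,.63,.66,.69, .72,.75,.78,.81,.84,.865,.89,.91, .93,.945,.96,.97,.98,.99,1,1])]
Ts=10*(1-(qs-q)/(1.15-q))
for k in range(5):
    P0,A0=hpose(qs[8*k],Ts[8*k],r)
    print([row(*hpose(qs[8*k+j],Ts[8*k+j],r),dict(tool_pos=P0,orientation=A0))[[0,2,4]].tolist() for j in range(1,9)])
E
```

```text
r 0.19197424915437047 q 0.20325947226516006 y 0.0009050830563264133
[[-0.14, -0.12, 0.1], [-0.41, -0.35, 0.3], [-0.83, -0.68, 0.6], [-1.26, -1.0, 0.9], [-1.7, -1.31, 1.2], [-2.15, -1.61, 1.5], [-2.6, -1.9, 1.8], [-3.07, -2.17, 2.1]]
[[-0.46, -0.27, 0.3], [-0.93, -0.54, 0.6], [-1.41, -0.78, 0.9], [-1.89, -1.02, 1.2], [-2.38, -1.24, 1.5], [-2.87, -1.44, 1.8], [-3.37, -1.63, 2.1], [-3.88, -1.81, 2.4]]
[[-0.5, -0.18, 0.3], [-1.01, -0.35, 0.6], [-1.53, -0.51, 0.9], [-2.04, -0.64, 1.2], [-2.56, -0.77, 1.5], [-3.09, -0.88, 1.8], [-3.62, -0.97, 2.1], [-4.15, -1.05, 2.4]]
[[-0.53, -0.09, 0.3], [-1.06, -0.16, 0.6], [-1.59, -0.21, 0.9], [-2.13, -0.25, 1.2], [-2.66, -0.27, 1.5], [-3.11, -0.28, 1.75], [-3.55, -0.28, 2.0], [-3.91, -0.27, 2.2]]
[[-0.36, 0.0, 0.2], [-0.62, 0.01, 0.35], [-0.89, 0.02, 0.5], [-1.07, 0.03, 0.6], [-1.25, 0.04, 0.7], [-1.43, 0.05, 0.8], [-1.6, 0.07, 0.9], [-1.6, 0.07, 0.9]]
```

Scaled: -3.07 cm is -0.0384, -0.35 cm is -0.0044, 2.1 degrees is 0.0058.

Emit:
send_rows(
  plan=[
    [[-0.0018,0,-0.0015,0,0.0003,0],[-0.0051,0,-0.0044,0,0.0008,0],[-0.0104,0,-0.0085,0,0.0017,0],[-0.0158,0,-0.0125,0,0.0025,0],[-0.0213,0,-0.0164,0,0.0033,0],[-0.0269,0,-0.0201,0,0.0042,0],[-0.0325,0,-0.0238,0,0.005,0],[-0.0384,0,-0.0271,0,0.0058,0]],
  ],
)

```text
clock: 5.1
tool_pos: [0.5743, -0.0651, 0.1089]
orientation: [179.9, 7.7, -176.1]
force: [-0.3, 4.3, -9.3]
opening: 0.0436
gripper_force: 30.0
```

Scaled: -3.88 cm is -0.0485, -3.37 cm is -0.0421, 2.4 degrees is 0.0067.

Emit:
send_rows(
  plan=[
    [[-0.0058,0,-0.0034,0,0.0008,0],[-0.0116,0,-0.0068,0,0.0017,0],[-0.0176,0,-0.0098,0,0.0025,0],[-0.0236,0,-0.0128,0,0.0033,0],[-0.0298,0,-0.0155,0,0.0042,0],[-0.0359,0,-0.018,0,0.005,0],[-0.0421,0,-0.0204,0,0.0058,0],[-0.0485,0,-0.0226,0,0.0067,0]],
  ],
)

```text
clock: 5.77
tool_pos: [0.6115, -0.0627, 0.1331]
orientation: [179.9, 5.5, -176.1]
force: [0.1, 3.8, -12.3]
opening: 0.0436
gripper_force: 30.0
```

Scaled: -4.15 cm is -0.0519, -3.62 cm is -0.0453, 2.4 degrees is 0.0067.

Emit:
send_rows(
  plan=[
    [[-0.0063,0,-0.0019,0,0.0008,0],[-0.0126,0,-0.0038,0,0.0017,0],[-0.0191,0,-0.0056,0,0.0025,0],[-0.0255,0,-0.0071,0,0.0033,0],[-0.032,0,-0.0085,0,0.0042,0],[-0.0386,0,-0.0098,0,0.005,0],[-0.0453,0,-0.0108,0,0.0058,0],[-0.0519,0,-0.0118,0,0.0067,0]],
  ],
)

```text
clock: 6.43
tool_pos: [0.6518, -0.0602, 0.1472]
orientation: [179.9, 3.1, -176.1]
force: [-2.7, 4.1, -7.0]
opening: 0.0439
gripper_force: 30.0
```

Scaled: -3.91 cm is -0.0489, -3.55 cm is -0.0444, 2.2 degrees is 0.0061.

Emit:
send_rows(
  plan=[
    [[-0.0066,0,-0.0011,0,0.0008,0],[-0.0133,0,-0.002,0,0.0017,0],[-0.0199,0,-0.0026,0,0.0025,0],[-0.0266,0,-0.0031,0,0.0033,0],[-0.0333,0,-0.0034,0,0.0042,0],[-0.0389,0,-0.0035,0,0.0049,0],[-0.0444,0,-0.0035,0,0.0056,0],[-0.0489,0,-0.0034,0,0.0061,0]],
  ],
)

```text
clock: 7.1
tool_pos: [0.6909, -0.0577, 0.1516]
orientation: [179.9, 0.9, -176.1]
force: [-2.9, 1.4, -6.1]
opening: 0.0433
gripper_force: 30.0
```

Scaled: -1.6 cm is -0.02, -1.43 cm is -0.0179, 0.9 degrees is 0.0025.

Emit:
send_rows(
  plan=[
    [[-0.0045,0,0,0,0.0006,0],[-0.0078,0,0,0,0.001,0],[-0.0111,0,0,0,0.0014,0],[-0.0134,0,0,0,0.0017,0],[-0.0156,0,0,0,0.0019,0],[-0.0179,0,0,0,0.0022,0],[-0.02,0,0,0,0.0025,0],[-0.02,0,0,0,0.0025,0]],
  ],
)

```text
clock: 7.77
tool_pos: [0.7018, -0.057, 0.1513]
orientation: [179.9, -0.5, -176.1]
force: [-20.0, 1.3, -0.2]
opening: 0.0437
gripper_force: 30.0
```

```bash
cat >> h.py <<'E'
def gq(o):
    R=Ro.from_euler("xyz",o["orientation"],degrees=True).as_matrix()
    g=o["tool_pos"]-.019*R[:,2];c,s=np.cos(CP[2]),np.sin(CP[2]);d=g-[CP[0],CP[1],0]
    X=c*d[0]+s*d[1];Y=-s*d[0]+c*d[1];Z=d[2]+.02;return np.hypot(X,Z),np.arctan2(Z,-X)-.489,Y
E
python3 - <<'E'
from h import *
from plant import ctrl
o=ctrl.get_obs();print(gq(o),o['joint_pos'].round(1))
E
```

```text
(np.float64(0.19042297968222946), np.float64(1.123701101612785), np.float64(0.0004942642446942375)) [ 11.1  26.3  -0.3  -0.2 -63.8 -97.1]
```

Scaled: 0.3 cm is 0.0038.

Emit:
send_rows(
  plan=[
    [[0.0038,0,0,0,0,0],[0.0038,0,0,0,0,0],[0.0038,0,0,0,0,0],[0.0038,0,0,0,0,0],[0.0038,0,0,0,0,0],[0.0038,0,0,0,0,0]],
  ],
  fingers=1,
)

```text
clock: 8.27
tool_pos: [0.7042, -0.0565, 0.1525]
orientation: [179.9, 0.1, -176.0]
force: [0.3, -0.1, 0.1]
opening: 0.0781
gripper_force: 0.0
```

Scaled: 16 cm is 0.2, 14 cm is 0.175, -22 degrees is -0.0611.

Emit:
send_rows(
  plan=[
    [[0.0038,0,-0.0125,0,0,0],[0.0038,0,-0.0375,0,0,0],[0.0038,0,-0.075,0,0,0],[0.0375,0,-0.1125,0,-0.0111,0],[0.075,0,-0.125,0,-0.0278,0],[0.125,0,-0.125,0,-0.0444,0],[0.175,0,-0.125,0,-0.0611,0],[0.2,0,-0.125,0,-0.0611,0]],
  ],
)

```text
clock: 8.93
tool_pos: [0.532, -0.0703, 0.2456]
orientation: [179.8, 21.8, -176.2]
force: [-3.5, -0.6, -4.2]
opening: 0.0876
gripper_force: 0.0
```

```bash
python3 - <<'E'
from h import *
from plant import ctrl
import pickle
print(ctrl.get_obs()['joint_pos'].round(1))
w=ctrl.snapshot('wrist');pickle.dump(w,open("w3.pkl","wb"))
cv2.imwrite('pics/w3.png',cv2.resize(w['img'][100:300,100:420,::-1],None,fx=2.4,fy=2.4,interpolation=cv2.INTER_CUBIC))
E
```

```text
[  16.8   -6.4  -34.9    7.1  -40.4 -107.5]
```

View pics/w3.png

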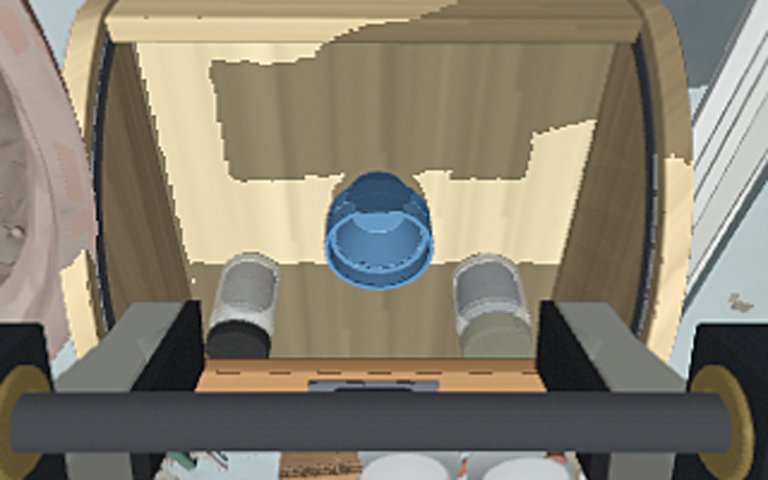

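The case is open. The stack rim is centred at crop (380,247), full pixel (258,203), with the jars behind it on both sides.

```bash
python3 - <<'E'
import pickle
from h import *
from scipy.optimize import minimize
w=pickle.load(open("w3.pkl","rb"));i=w["img"].astype(int)
m=(i[...,2]-i[...,0]>25).astype(np.uint8);m[:,:220]=0;m[:,300:]=0;m[:160]=0;m[230:]=0
n,l,st,ce=cv2.connectedComponentsWithStats(m);k=1+st[1:,4].argmax();print(st[k],ce[k].round(1))
cs,_=cv2.findContours((l==k).astype(np.uint8),0,1);h=cv2.convexHull(max(cs,key=len))[:,0]
tgt=cv2.fillConvexPoly(np.zeros((384,512),np.uint8),h,1).astype(float)
th=np.linspace(0,6.28,300)
prof=[(.019,.012),(.029,.04),(.033,.04),(.033,.054),(.033,.0545),(.033,.0685)]
def cost(c):
    A=np.vstack([np.c_[c[0]+r*np.cos(th),c[1]+r*np.sin(th),0*th+z] for r,z in prof])
    hh=cv2.convexHull(np.float32((proj(w,A)+.5)*4-.5));kk=np.zeros((1536,2048),np.uint8);cv2.fillConvexPoly(kk,np.int32(hh.round()),1)
    return abs(cv2.resize(kk.astype(np.float32),(512,384),interpolation=cv2.INTER_AREA)-tgt).sum()
r=minimize(cost,[.68,-.06],method="Nelder-Mead",options=dict(initial_simplex=[[.67,-.06],[.69,-.06],[.68,-.05]]));P=r.x
print(P,r.fun)
c,s=np.cos(CP[2]),np.sin(CP[2]);d=P-CP[:2];print("case",c*d[0]+s*d[1],-s*d[0]+c*d[1])
R=proj(w,np.c_[P[0]+.033*np.cos(th),P[1]+.033*np.sin(th),0*th+.0685]);print("rim px",R.min(0),R.max(0),"obs",[100+326/2.4,100+207/2.4],[100+433/2.4,100+290/2.4])
print("lead edge px",proj(w,W(CP,[[-.005,0,.13],[-.005,.1,.13],[-.142,0,.041],[-.156,0,.041],[.024,0,.144]])).round(1))
E
```

```text
[ 235  171   46   50 1759] [257.4 197.1]
[ 0.6640106  -0.05523123] 51.9375
case -0.02973996854590484 0.004750192432702591
rim px [234.36608425 186.57573417] [280.55585201 220.86402065] obs [235.83333333333334, 186.25] [280.4166666666667, 220.83333333333334]
lead edge px [[254.3 250.1]
 [330.4 250. ]
 [254.2 123.2]
 [254.3 112.6]
 [254.3 272.2]]
```

```bash
python3 - <<'E'
from h import *
print(row([.46,.062,.14],[180,20,-125]).tolist())
E
```

```text
[9.9, 13.65, 7.76, -18.14, 1.84, -47.83]
```

Scaled: 13.6 cm is 0.17, 9.9 cm is 0.1238, -47.8 degrees is -0.1328.

Emit:
send_rows(
  plan=[
    [[0.0125,0.0188,0.0063,-0.0061,0.0006,-0.0167],[0.03,0.0425,0.0125,-0.0122,0.0011,-0.0333],[0.0463,0.0638,0.025,-0.0183,0.0019,-0.05],[0.0625,0.085,0.0438,-0.025,0.0025,-0.0667],[0.0775,0.1063,0.06,-0.0314,0.0031,-0.0833],[0.0925,0.1275,0.0725,-0.0378,0.0039,-0.1],[0.1088,0.15,0.085,-0.0442,0.0044,-0.1167],[0.1238,0.17,0.0975,-0.0503,0.005,-0.1328]],
  ],
  fingers=0.9,
)

```text
clock: 9.65
tool_pos: [0.4718, 0.0648, 0.1431]
orientation: [-179.7, 20.2, -124.5]
force: [-0.1, -0.4, -0.5]
opening: 0.079
gripper_force: 0.0
```

Emit:
send_rows(
  plan=[
    [[0,0,0,0,0,0],[0,0,0,0,0,0],[0,0,0,0,0,0]],
  ],
)

```text
clock: 9.9
tool_pos: [0.4728, 0.0635, 0.1436]
orientation: [-179.7, 20.1, -125.0]
force: [-0.4, 0.6, 0.6]
opening: 0.0788
gripper_force: 0.0
```

```bash
cat > potfit.py <<'E'
from h import *
from scipy.optimize import minimize
def fit(w,prof,g,box,thr=40):
    i=w["img"].astype(int);m=(i[...,2]-i[...,0]>thr).astype(np.uint8)
    z=np.zeros_like(m);a,b,c,d=box;z[c:d,a:b]=m[c:d,a:b]
    n,l,st,ce=cv2.connectedComponentsWithStats(z);k=1+st[1:,4].argmax()
    cs,_=cv2.findContours((l==k).astype(np.uint8),0,1);h=cv2.convexHull(max(cs,key=len))[:,0]
    tgt=cv2.fillConvexPoly(np.zeros((384,512),np.uint8),h,1).astype(float);th=np.linspace(0,6.28,200)
    def cost(c):
        A=np.vstack([np.c_[c[0]+r*np.cos(th),c[1]+r*np.sin(th),0*th+z] for r,z in prof])
        hh=cv2.convexHull(np.float32((proj(w,A)+.5)*4-.5));kk=np.zeros((1536,2048),np.uint8);cv2.fillConvexPoly(kk,np.int32(hh.round()),1)
        return abs(cv2.resize(kk.astype(np.float32),(512,384),interpolation=cv2.INTER_AREA)-tgt).sum()
    g=np.array(g);r=minimize(cost,g,method="Nelder-Mead",options=dict(initial_simplex=[g,g+[.01,0],g+[0,.01]]))
    return r.x,r.fun,st[k],ce[k]
POT=[(.019,0),(.029,.028),(.033,.028),(.033,.042)]
E
python3 - <<'E'
from potfit import *
from plant import ctrl
import pickle
o=ctrl.get_obs();print(o['joint_pos'].round(1))
w=ctrl.snapshot('wrist');pickle.dump(w,open("w4.pkl","wb"))
u=proj(w,[[.46,.062,.03]])[0];print("expect px",u)
a,b=u.astype(int)
f=fit(w,POT,[.46,.062],(max(a-60,0),a+60,max(b-60,0),b+60));print(f)
print(row([f[0][0],f[0][1],.033],[180,20,-125]).tolist())
E
```

```text
[ 21.4  -0.2 -33.7 -16.6 -40.6 -45.3]
expect px [264.53487149 141.07349513]
(array([0.45955058, 0.06237189]), np.float64(104.0), array([ 230,  107,   72,   70, 3955], dtype=int32), array([265.13147914, 141.8437421 ]))
[4.6, 1.07, 10.09, -0.29, 0.14, 0.03]
```

Scaled: 10.1 cm is 0.1263, 4.6 cm is 0.0575, -0.3 degrees is -0.0008.

Emit:
send_rows(
  plan=[
    [[0.0113,0.0138,-0.0038,-0.0008,0.0003,0],[0.0175,0.0138,0.0125,-0.0008,0.0003,0],[0.025,0.0138,0.0375,-0.0008,0.0003,0],[0.035,0.0138,0.065,-0.0008,0.0003,0],[0.0438,0.0138,0.0875,-0.0008,0.0003,0],[0.0513,0.0138,0.1088,-0.0008,0.0003,0],[0.0563,0.0138,0.1213,-0.0008,0.0003,0],[0.0575,0.0138,0.1263,-0.0008,0.0003,0]],
  ],
)

```text
clock: 10.62
tool_pos: [0.4574, 0.0623, 0.0308]
orientation: [179.8, 19.9, -125.0]
force: [-0.1, 0.3, 0.1]
opening: 0.0788
gripper_force: 0.0
```

Emit:
send_rows(
  plan=[
    [[0,0,0,0,0,0],[0,0,0,0,0,0]],
  ],
)

```text
clock: 10.78
tool_pos: [0.4588, 0.0628, 0.0326]
orientation: [180.0, 20.0, -124.9]
force: [0.2, -0.2, 0.7]
opening: 0.0789
gripper_force: 0.0
```

```bash
python3 - <<'E'
from potfit import *
from plant import ctrl
o=ctrl.get_obs();print(o['joint_pos'].round(1),o['tool_pos'].round(4),o['orientation'].round(1),o['opening'])
w=ctrl.snapshot('wrist')
u=proj(w,[[.46,.062,.03]])[0].astype(int);a,b=u
f=fit(w,POT,[.46,.062],(max(a-90,0),a+90,max(b-90,0),b+90));print(f)
print(row([f[0][0],f[0][1],.033],[180,20,-125]).tolist())
E
```

```text
[ 20.    9.9 -38.8 -25.7 -27.  -33.3] [0.4588 0.0628 0.0326] [ 180.    20.  -124.9] 0.0788943525248652
(array([0.4597649 , 0.06239033]), np.float64(1395.0), array([ 198,  184,  109,   79, 6782], dtype=int32), array([252.07549395, 228.9915954 ]))
[-0.0, -0.09, -0.01, 0.06, 0.05, 0.13]
```

Emit:
send_rows(
  plan=[
    [[0,-0.0013,0,0,0,0],[0,-0.0013,0,0,0,0],[0,-0.0013,0,0,0,0],[0,-0.0013,0,0,0,0],[0,-0.0013,0,0,0,0]],
  ],
  fingers=0.5,
)

```text
clock: 11.25
tool_pos: [0.4598, 0.0625, 0.0326]
orientation: [180.0, 20.0, -124.8]
force: [-3.0, 0.2, 7.3]
opening: 0.0655
gripper_force: 30.0
```

```bash
python3 - <<'E'
from h import *
print("lift",row([.459,.063,.133],[180,20,-125]).tolist())
E
```

```text
lift [-3.43, 0.1, -9.43, 0.08, 0.05, 0.15]
```

Scaled: -14.2 cm is -0.1775, -12 cm is -0.15.

Emit:
send_rows(
  plan=[
    [[-0.0025,0,-0.0063,0,0,0],[-0.0088,0,-0.0238,0,0,0],[-0.0175,0,-0.0475,0,0,0],[-0.03,0,-0.0825,0,0,0],[-0.0425,0,-0.1175,0,0,0],[-0.055,0,-0.15,0,0,0],[-0.065,0,-0.1775,0,0,0],[-0.065,0,-0.1775,0,0,0]],
  ],
)

```text
clock: 11.92
tool_pos: [0.462, 0.0629, 0.1887]
orientation: [-179.7, 20.3, -124.7]
force: [0.2, 0.5, 0.1]
opening: 0.0655
gripper_force: 30.0
```

```bash
python3 - <<'E'
from h import *
from plant import ctrl
o=ctrl.get_obs();print(o['joint_pos'].round(1),o['opening'],o['gripper_force'])
P=W(CP,[[-.09,.0048,.19]])[0];print(P,row(P,[180,20,YAW]).tolist())
E
```

```text
[ 22.   -4.7 -31.8 -14.9 -46.5 -48.1] 0.06553879365235162 30.0000615301542
[ 0.60387975 -0.0591752   0.19      ] [1.79, -18.62, -0.71, 17.47, 0.42, 48.33]
```

Scaled: -18.6 cm is -0.2325, -16.5 cm is -0.2063, 46 degrees is 0.1278.

Emit:
send_rows(
  plan=[
    [[0.0013,-0.015,-0.0013,0.0039,0,0.0111],[0.005,-0.045,-0.0025,0.01,0.0003,0.0278],[0.0075,-0.0775,-0.0038,0.0161,0.0003,0.0444],[0.0113,-0.11,-0.005,0.0222,0.0006,0.0611],[0.0138,-0.1425,-0.0063,0.0281,0.0006,0.0778],[0.0163,-0.175,-0.0075,0.0342,0.0008,0.0944],[0.02,-0.2063,-0.0088,0.0403,0.0011,0.1111],[0.0225,-0.2325,-0.0088,0.0461,0.0011,0.1278]],
  ],
)

```text
clock: 12.58
tool_pos: [0.6021, -0.0606, 0.1832]
orientation: [-180.0, 19.5, -174.1]
force: [-0.3, 0.9, 0.2]
opening: 0.0658
gripper_force: 30.0
```

```bash
python3 - <<'E'
from h import *
from plant import ctrl
o=ctrl.get_obs();print(o['joint_pos'].round(1),o['opening'],o['gripper_force'])
for P in (W(CP,[[-.09,.0048,.111]])[0],[.664,-.0552,.111],[.664,-.0552,.074]):print(P,row(P,[180,20,YAW]).tolist())
E
```

```text
[  14.6    5.4  -30.5    5.1  -34.9 -102.3] 0.06578898778192402 29.989575929939747
[ 0.60387975 -0.0591752   0.111     ] [2.23, 0.12, 6.87, 0.7, -0.47, 2.0]
[0.664, -0.0552, 0.111] [-3.45, -0.1, 8.88, 0.7, -0.47, 2.0]
[0.664, -0.0552, 0.074] [-2.21, -0.1, 12.37, 0.7, -0.47, 2.0]
```

Scaled: 6.9 cm is 0.0863, 6.5 cm is 0.0813, 2 degrees is 0.0056.

Emit:
send_rows(
  plan=[
    [[0.0025,0.0013,0.0125,0.0006,0,0.0028],[0.0075,0.0013,0.0313,0.0019,-0.0011,0.0056],[0.015,0.0013,0.0525,0.0019,-0.0011,0.0056],[0.0213,0.0013,0.07,0.0019,-0.0011,0.0056],[0.0263,0.0013,0.0813,0.0019,-0.0011,0.0056],[0.0275,0.0013,0.0863,0.0019,-0.0011,0.0056],[0.0275,0.0013,0.0863,0.0019,-0.0011,0.0056],[0.0275,0.0013,0.0863,0.0019,-0.0011,0.0056]],
  ],
)

```text
clock: 13.25
tool_pos: [0.6037, -0.0583, 0.1111]
orientation: [-180.0, 19.9, -175.9]
force: [-0.3, -0.5, -0.2]
opening: 0.0655
gripper_force: 30.0
```

```bash
python3 - <<'E'
from h import *
from plant import ctrl
import pickle
o=ctrl.get_obs();print(o['joint_pos'].round(1),o['opening'],o['gripper_force'],o['force'].round(1))
for P in ([.664,-.0552,.111],[.664,-.0552,.074]):print(P,row(P,[180,20,YAW]).tolist())
w=ctrl.snapshot('wrist');pickle.dump(w,open("w5.pkl","wb"))
s=ctrl.snapshot('side')
print("tcp px",proj(w,o['tool_pos']),"rim",proj(w,o['tool_pos']+[0,0,.009]),"side",proj(s,o['tool_pos']),"stack",proj(w,[.664,-.0552,.0685]))
cv2.imwrite('pics/w5.png',np.hstack([cv2.resize(w['img'][110:330,110:400],(440,334)),cv2.resize(s['img'][140:260,190:320],(360,334))])[:,:,::-1])
E
```

```text
[  15.1   10.4  -37.9    9.8  -22.5 -109.4] 0.06545590917505024 29.999816624913365 [-0.3 -0.5 -0.2]
[0.664, -0.0552, 0.111] [-5.67, -0.12, 2.07, 0.11, -0.08, 0.33]
[0.664, -0.0552, 0.074] [-4.41, -0.12, 5.55, 0.11, -0.08, 0.33]
tcp px [[253.28609877 237.56789505]] rim [[253.27004668 248.57127656]] side [[243.2712496  225.34388325]] stack [[251.99380418 248.99296489]]
```

View pics/w5.png

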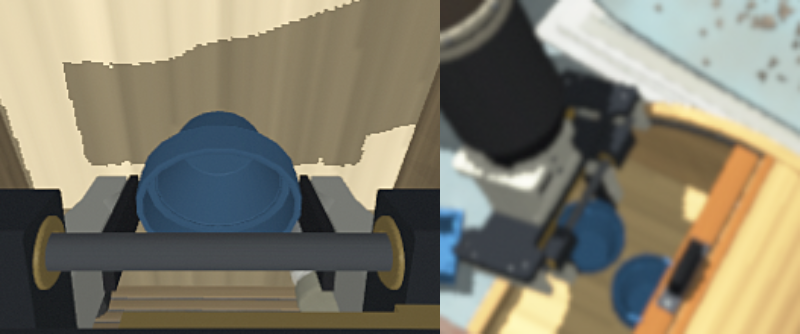

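```bash
python3 - <<'E'
from h import *
from plant import ctrl
import pickle
w=pickle.load(open("w5.pkl","rb"));o=ctrl.get_obs();t=np.array([.6037,-.0583,.1111])
th=np.linspace(0,2*np.pi,300)
def ring(c,tilt,r,z):
    a=np.radians(tilt);P=np.c_[r*np.cos(th),r*np.sin(th),0*th+z-.033]
    P=P@Ro.from_euler("y",tilt,degrees=True).as_matrix().T;return c+P
for tilt in(-4,0,4):
    print(tilt,[(proj(w,ring(t,tilt,r,z)).min(0).round(1).tolist(),proj(w,ring(t,tilt,r,z)).max(0).round(1).tolist()) for r,z in((.019,0),(.033,.028),(.033,.042))])
i=w["img"].astype(int);m=(i[...,2]-i[...,0]>25);ys,xs=np.where(m[150:262,180:330]);print("obs top",ys.min()+150,"x",xs.min()+180,xs.max()+180)
for r in range(182,200,2):
    x=np.where(m[r,180:330])[0]+180;print(r,(x.min(),x.max()) if len(x) else 0,end=" ")
s=ctrl.snapshot("side");i=s["img"].astype(int);m=(i[...,2]-i[...,0]>25)
R=lambda P,z,r=.033:np.c_[P[0]+r*np.cos(th),P[1]+r*np.sin(th),0*th+z]
print();print("side stack pred",proj(s,R([.664,-.0552],.0685)).min(0),proj(s,R([.664,-.0552],.0685)).max(0))
print("side held pred",proj(s,R(t,.1201)).min(0),proj(s,R(t,.1201)).max(0))
for r in range(205,258): print(r,"".join("#" if v else "." for v in m[r,225:290]))
E
```

```text
-4 [([227.2, 184.5], [279.1, 226.2]), ([202.1, 189.7], [304.4, 267.1]), ([198.6, 203.9], [308.1, 283.4])]
0 [([227.3, 182.8], [279.5, 222.8]), ([202.1, 191.5], [304.6, 264.2]), ([198.6, 207.5], [308.0, 281.1])]
4 [([227.3, 181.3], [279.9, 219.5]), ([202.0, 193.6], [304.8, 261.2]), ([198.6, 211.3], [307.9, 278.6])]
obs top 183 x 199 308
182 0 184 (np.int64(246), np.int64(262)) 186 (np.int64(240), np.int64(267)) 188 (np.int64(237), np.int64(271)) 190 (np.int64(234), np.int64(273)) 192 (np.int64(232), np.int64(275)) 194 (np.int64(231), np.int64(277)) 196 (np.int64(229), np.int64(278)) 198 (np.int64(226), np.int64(281)) 
side stack pred [251.63073455 230.61481181] [278.30472498 255.50168223]
side held pred [229.50199788 211.43126501] [256.92972981 236.55041189]
205 .................................................................
206 .................................................................
207 .................................................................
208 .................................................................
209 ................................................
[... 2677 characters left out ...]

248 ............................############.........................
249 ............................###########..........................
250 ............................###########..........................
251 .............................#########...........................
252 .............................#########...........................
253 ..............................#######............................
254 ...............................######............................
255 ................................####.............................
256 .................................##..............................
257 .................................................................
```

Scaled: -5.7 cm is -0.0713, 2.07 cm is 0.0259, 0.3 degrees is 0.0008.

Emit:
send_rows(
  plan=[
    [[-0.0075,0,0.0025,0,0,0],[-0.02,0,0.0075,0,0,0],[-0.0338,-0.0013,0.0125,0,0,0.0008],[-0.0475,-0.0013,0.0175,0,0,0.0008],[-0.06,-0.0013,0.0219,0,0,0.0008],[-0.0675,-0.0013,0.0246,0,0,0.0008],[-0.0713,-0.0013,0.0259,0,0,0.0008],[-0.0713,-0.0013,0.0259,0,0,0.0008]],
  ],
)

```text
clock: 14.07
tool_pos: [0.6647, -0.0549, 0.1106]
orientation: [179.9, 19.9, -176.2]
force: [-0.4, 0.5, -0.7]
opening: 0.0655
gripper_force: 30.0
```

Scaled: 2 cm is 0.025, 1.8 cm is 0.0225.

Emit:
send_rows(
  plan=[
    [[0.0013,0,0.0025,0,0,0],[0.0025,0,0.0075,0,0,0],[0.005,0,0.0138,0,0,0],[0.0069,0,0.0188,0,0,0],[0.0081,0,0.0225,0,0,0],[0.0088,0,0.025,0,0,0],[0.0088,0,0.025,0,0,0],[0.0088,0,0.025,0,0,0]],
  ],
)

```text
clock: 14.73
tool_pos: [0.6643, -0.0549, 0.0895]
orientation: [179.9, 19.9, -176.2]
force: [-1.5, 0.7, -1.1]
opening: 0.0656
gripper_force: 30.0
```

```bash
python3 - <<'E'
from h import *
from plant import ctrl
o=ctrl.get_obs();print(o['joint_pos'].round(1),o['opening'],o['force'].round(1))
print(row([.664,-.0552,.074],[180,20,YAW]).tolist())
s=ctrl.snapshot("side");i=s["img"].astype(int);m=(i[...,2]-i[...,0]>25)
th=np.linspace(0,6.28,200);t=o['tool_pos'];t=t+[0,0,.009]
R=lambda P,z,r=.033:np.c_[P[0]+r*np.cos(th),P[1]+r*np.sin(th),0*th+z]
for P,z in((t,t[2]),([.664,-.0552],.0685),([.664,-.0552],.054)):a=proj(s,R(P,z));print(a.min(0),a.max(0))
for r in range(218,260): print(r,"".join("#" if v else "." for v in m[r,235:290]))
E
```

```text
[  13.7   17.1  -31.5    8.8  -21.9 -107.5] 0.0655602755264359 [-1.5  0.7 -1.1]
[0.56, -0.03, 1.45, 0.11, -0.08, 0.02]
[251.73989547 225.76820292] [279.01021866 251.09982578]
[251.63037481 230.61474902] [278.30389224 255.50107425]
[251.65313179 232.86455004] [278.04723595 257.54010018]
218 .......................................................
219 .......................................................
220 .......................................................
221 .......................................................
222 .......................................................
223 .......................................................
224 .......................................................
225 .......................................................
226 .................................###...................
227 ..........................##....######.................
228 .........................###....#######................
229 ........................####...#########...............
230 .......................####...##########...............
231 .......................####..
[... 1006 characters left out ...]
...........####.........................
249 ..........................####.........................
250 ...........................##..........................
251 ...........................#...........................
252 .......................................................
253 .......................................................
254 .......................................................
255 .......................................................
256 .......................................................
257 .......................................................
258 .......................................................
259 .......................................................
```

Scaled: 1.05 cm is 0.0131, 0.95 cm is 0.0119.

Emit:
send_rows(
  plan=[
    [[0.0006,0,0.0019,0,0,0],[0.0015,0,0.0044,0,0,0],[0.0025,0,0.0069,0,0,0],[0.0034,0,0.0094,0,0,0],[0.0043,0,0.0119,0,0,0],[0.0048,0,0.0131,0,0,0],[0.0048,0,0.0131,0,0,0]],
  ],
)

```text
clock: 15.37
tool_pos: [0.6641, -0.055, 0.078]
orientation: [179.9, 19.9, -176.2]
force: [0.1, 0.1, -1.9]
opening: 0.0654
gripper_force: 30.0
```

Scaled: 0.3 cm is 0.0038, 0.24 cm is 0.003.

Emit:
send_rows(
  plan=[
    [[0.0004,0,0.001,0,0,0],[0.0008,0,0.002,0,0,0],[0.0011,0,0.003,0,0,0],[0.0014,0,0.0038,0,0,0],[0.0014,0,0.0038,0,0,0]],
  ],
)

```text
clock: 15.78
tool_pos: [0.6642, -0.0549, 0.0752]
orientation: [179.9, 19.9, -176.2]
force: [-0.0, 1.4, -0.7]
opening: 0.0658
gripper_force: 30.0
```

Scaled: 0.13 cm is 0.0016, 0.1 cm is 0.0013.

Emit:
send_rows(
  plan=[
    [[0.0003,0,0.0006,0,0,0],[0.0004,0,0.0013,0,0,0],[0.0005,0,0.0016,0,0,0],[0.0005,0,0.0016,0,0,0]],
  ],
)

```text
clock: 16.12
tool_pos: [0.6643, -0.0549, 0.0739]
orientation: [179.9, 19.9, -176.2]
force: [-0.3, -0.3, 0.2]
opening: 0.0657
gripper_force: 30.0
```

Scaled: 0.08 cm is 0.001, 0.05 cm is 0.0006.

Emit:
send_rows(
  plan=[
    [[0.0003,0,0.0006,0,0,0],[0.0004,0,0.001,0,0,0],[0.0004,0,0.001,0,0,0]],
  ],
)

```text
clock: 16.37
tool_pos: [0.6649, -0.0548, 0.0737]
orientation: [179.9, 20.0, -176.2]
force: [-1.0, -0.3, 4.6]
opening: 0.0653
gripper_force: 30.0
```

Emit:
send_rows(
  plan=[
    [[0,0,0,0,0,0],[0,0,0,0,0,0],[0,0,0,0,0,0],[0,0,0,0,0,0],[0,0,0,0,0,0]],
  ],
  fingers=0.9,
)

```text
clock: 16.78
tool_pos: [0.6643, -0.0549, 0.0729]
orientation: [179.9, 19.9, -176.2]
force: [0.0, 0.4, 0.2]
opening: 0.0788
gripper_force: 0.0
```

Scaled: -10.5 cm is -0.1313, 10 cm is 0.125.

Emit:
send_rows(
  plan=[
    [[0.0038,0,-0.0063,0,0,0],[0.0125,0,-0.0188,0,0,0],[0.025,0,-0.0375,0,0,0],[0.0438,0,-0.0625,0,0,0],[0.0688,0,-0.0875,0,0,0],[0.1,0,-0.1125,0,0,0],[0.125,0,-0.1313,0,0,0],[0.125,0,-0.1313,0,0,0]],
  ],
)

```text
clock: 17.45
tool_pos: [0.5302, -0.0647, 0.1392]
orientation: [179.8, 20.0, -176.3]
force: [-0.1, -0.5, -0.5]
opening: 0.0788
gripper_force: 0.0
```

```bash
python3 - <<'E'
from potfit import *
from plant import ctrl
import pickle
o=ctrl.get_obs();print(o['joint_pos'].round(1),o['tool_pos'].round(4))
w=ctrl.snapshot('wrist');pickle.dump(w,open("w6.pkl","wb"))
dz=.012
prof=[(.019,dz),(.029,dz+.028),(.033,dz+.028),(.033,dz+.042+.029)]
u=proj(w,[[.664,-.055,.06]])[0].astype(int);a,b=u
f=fit(w,prof,[.664,-.055],(max(a-60,0),a+60,max(b-60,0),b+60),25);print(f,u)
th=np.linspace(0,6.28,200);P=[.664,-.0552]
for z in(.083,.088,.078,.0685):
    a=proj(w,np.c_[P[0]+.033*np.cos(th),P[1]+.033*np.sin(th),0*th+z]);print(z,a.min(0).round(1),a.max(0).round(1))
x0,y0=u-[75,55]
cv2.imwrite("pics/w6.png",cv2.resize(w["img"][max(y0,0):y0+120,max(x0,0):x0+160,::-1],None,fx=4.5,fy=4.5,interpolation=cv2.INTER_CUBIC));print(x0,y0)
E
```

```text
[  17.1    1.1  -44.2   10.2  -25.5 -111.7] [ 0.5302 -0.0647  0.1392]
(array([ 0.66449075, -0.05505822]), np.float64(2113.5), array([ 227,  227,   55,   37, 1515], dtype=int32), array([253.6990099 , 247.57623762])) [253 266]
0.083 [223.4 265.2] [284.2 301.2]
0.088 [223.  269.3] [284.7 305.3]
0.078 [223.8 261.2] [283.8 297.3]
0.0685 [224.5 253.9] [283.1 290. ]
178 211
```

View pics/w6.png

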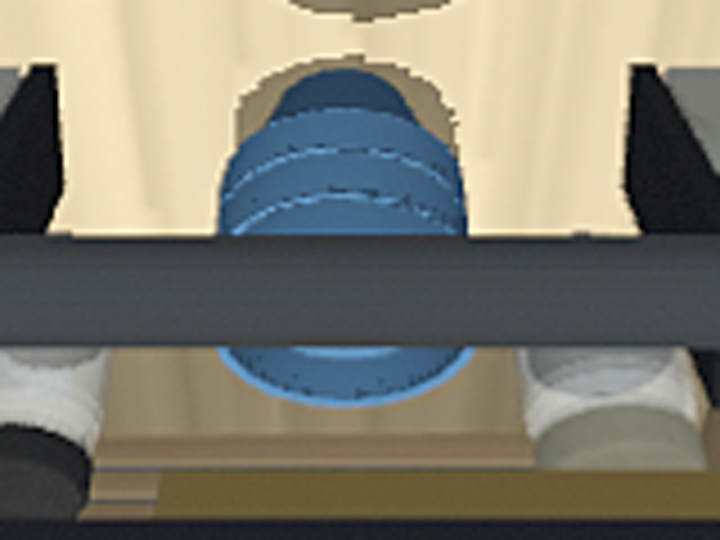

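The three collars are evenly spaced and the top rim bottoms out at pixel row 301, as predicted for z = 83 mm, so the pot is fully nested. Next I'll close the cover.

```bash
python3 - <<'E'
from h import *
from plant import ctrl
o=ctrl.get_obs()
P1,A1=np.array([.55,-.064,.25]),[180,0,YAW]
print(row(P1,A1,o).tolist())
P2=np.array([.7035,-.0567,.25]);print(row(P2,A1,dict(tool_pos=P1,orientation=A1)).tolist(),row([.7035,-.0567,.152],A1,dict(tool_pos=P1,orientation=A1)).tolist())
E
```

```text
[-5.43, -0.08, -9.79, 0.16, 20.07, 0.03]
[-15.36, -0.29, -0.0, 0.0, 0.0, 0.0] [-15.36, -0.29, 9.8, 0.0, 0.0, 0.0]
```

Scaled: -9.8 cm is -0.1225, -8.8 cm is -0.11, 20 degrees is 0.0556.

Emit:
send_rows(
  plan=[
    [[-0.0025,0,-0.025,0,0.0056,0],[-0.01,0,-0.0563,0,0.0139,0],[-0.0225,0,-0.0875,0.0003,0.025,0],[-0.0375,-0.0013,-0.11,0.0006,0.0361,0],[-0.055,-0.0013,-0.1225,0.0006,0.0472,0],[-0.0675,-0.0013,-0.1225,0.0006,0.0556,0],[-0.0675,-0.0013,-0.1225,0.0006,0.0556,0],[-0.0675,-0.0013,-0.1225,0.0006,0.0556,0]],
  ],
  fingers=1,
)

```text
clock: 18.17
tool_pos: [0.5531, -0.0636, 0.2474]
orientation: [-179.9, -0.1, -176.2]
force: [-0.9, 0.4, 0.0]
opening: 0.088
gripper_force: 0.0
```

Scaled: -15.3 cm is -0.1913, -14 cm is -0.175.

Emit:
send_rows(
  plan=[
    [[-0.0188,0,0,0,0,0],[-0.0563,-0.0013,0,0,0,0],[-0.1,-0.0025,0,0,0,0],[-0.1438,-0.0025,0,0,0,0],[-0.175,-0.0038,0,0,0,0],[-0.1913,-0.0038,0,0,0,0],[-0.1913,-0.0038,0,0,0,0],[-0.1913,-0.0038,0,0,0,0]],
  ],
)

```text
clock: 18.83
tool_pos: [0.7044, -0.0565, 0.2468]
orientation: [-179.9, -0.2, -176.2]
force: [0.0, -0.2, -0.0]
opening: 0.0873
gripper_force: 0.0
```

```bash
python3 - <<'E'
from h import *
P=[.7035,-.0567,.154];print(row(P,[180,0,YAW]).tolist())
from plant import ctrl
s=ctrl.snapshot("side")
E
```

```text
[0.07, 0.01, 9.28, -0.09, -0.16, 0.01]
```

Scaled: 9.3 cm is 0.1163, 9 cm is 0.1125.

Emit:
send_rows(
  plan=[
    [[0.0013,0,0.0188,0,0,0],[0.0013,0,0.05,0,0,0],[0.0013,0,0.0813,0,0,0],[0.0013,0,0.1,0,0,0],[0.0013,0,0.1125,0,0,0],[0.0013,0,0.1163,0,0,0],[0.0013,0,0.1163,0,0,0]],
  ],
)

```text
clock: 19.47
tool_pos: [0.7034, -0.0568, 0.1553]
orientation: [-179.9, -0.1, -176.2]
force: [-0.3, -0.2, 0.0]
opening: 0.0877
gripper_force: 0.0
```

Emit:
send_rows(
  plan=[
    [[0,0,0,0,0,0],[0,0,0,0,0,0],[0,0,0,0,0,0],[0,0,0,0,0,0],[0,0,0,0,0,0],[0,0,0,0,0,0],[0,0,0,0,0,0]],
  ],
  fingers=0.3,
)

```text
clock: 20.05
tool_pos: [0.704, -0.0568, 0.1552]
orientation: [-179.9, -0.1, -176.2]
force: [-0.5, -0.8, 0.1]
opening: 0.0464
gripper_force: 0.0
```

```bash
python3 - <<'E'
from h import *
from plant import ctrl
o=ctrl.get_obs();r,q,y=gq(o);print(r,q,y,o['force'])
# q true ~1.14; arc in model frame from q to q-1.14
n=48;f=np.r_[0,np.cumsum(np.r_[.3,.7,np.ones(34),np.linspace(1,.15,12)])];f/=f[-1]
qs=q-1.145*f;Ts=np.interp(qs,[-.01,.2,1.14],[12,10,0]);Ts+=0-Ts[0]
for k in range(6):
    P0,A0=hpose(qs[8*k],Ts[8*k],r)
    print(qs[8*k].round(3),[row(*hpose(qs[8*k+j],Ts[8*k+j],r),dict(tool_pos=P0,orientation=A0))[[0,2,4]].tolist() for j in range(1,9)])
E
```

```text
0.19443102609170587 1.133921971658292 0.0005836639600588271 [-0.52109574 -0.80916513  0.05506737]
1.134 [[0.16, -0.01, -0.09], [0.52, -0.02, -0.29], [1.04, -0.03, -0.58], [1.56, -0.02, -0.87], [2.09, 0.0, -1.16], [2.61, 0.04, -1.45], [3.13, 0.09, -1.74], [3.64, 0.16, -2.03]]
0.943 [[0.52, 0.06, -0.29], [1.03, 0.14, -0.58], [1.55, 0.23, -0.87], [2.06, 0.33, -1.16], [2.57, 0.45, -1.45], [3.07, 0.59, -1.74], [3.57, 0.73, -2.03], [4.07, 0.89, -2.33]]
0.724 [[0.5, 0.15, -0.29], [0.99, 0.32, -0.58], [1.48, 0.51, -0.87], [1.97, 0.7, -1.16], [2.45, 0.91, -1.45], [2.92, 1.13, -1.74], [3.38, 1.37, -2.03], [3.84, 1.62, -2.33]]
0.505 [[0.46, 0.24, -0.29], [0.92, 0.5, -0.58], [1.37, 0.76, -0.87], [1.81, 1.04, -1.16], [2.24, 1.34, -1.45], [2.67, 1.64, -1.74], [3.09, 1.96, -2.03], [3.5, 2.28, -2.33]]
0.287 [[0.41, 0.32, -0.29], [0.82, 0.66, -0.58], [1.21, 1.0, -0.87], [1.6, 1.36, -1.14], [1.97, 1.72, -1.4], [2.31, 2.07, -1.64], [2.61, 2.39, -1.86], [2.88, 2.7, -2.06]]
0.081 [[0.25, 0.27, -0.18], [0.46, 0.51, -0.34], [0.64, 0.72, -0.48], [0.8, 0.91, -0.6], [0.92, 1.06, -0.7], [1.02, 1.19, -0.78], [1.1, 1.28, -0.84], [1.15, 1.35, -0.87]]
```

Scaled: 0.35 cm is 0.0044, 0.3 cm is 0.0038.

Emit:
send_rows(
  plan=[
    [[0,0,0.0038,0,0,0],[0,0,0.0044,0,0,0],[0,0,0.0044,0,0,0],[0,0,0.0044,0,0,0]],
  ],
  fingers=0.3,
)

```text
clock: 20.38
tool_pos: [0.7044, -0.0568, 0.1546]
orientation: [-179.9, 0.1, -176.1]
force: [-5.8, 1.6, 15.7]
opening: 0.0436
gripper_force: 30.0
```

Scaled: 3.58 cm is 0.0448, 3.08 cm is 0.0385, -2 degrees is -0.0056.

Emit:
send_rows(
  plan=[
    [[0.002,0,-0.0001,0,-0.0003,0],[0.0065,0,-0.0003,0,-0.0008,0],[0.0129,0,-0.0003,0,-0.0017,0],[0.0194,0,-0.0001,0,-0.0025,0],[0.0258,0,0.0001,0,-0.0033,0],[0.0321,0,0.0005,0,-0.0042,0],[0.0385,0,0.0011,0,-0.0047,0],[0.0448,0,0.002,0,-0.0056,0]],
  ],
)

```text
clock: 21.05
tool_pos: [0.6727, -0.0588, 0.1539]
orientation: [-179.9, 2.5, -176.1]
force: [5.2, 1.0, 11.0]
opening: 0.0437
gripper_force: 30.0
```

Scaled: 4 cm is 0.05, 3.51 cm is 0.0439, -2.3 degrees is -0.0064.

Emit:
send_rows(
  plan=[
    [[0.0064,0,0.0008,0,-0.0008,0],[0.0126,0,0.0018,0,-0.0017,0],[0.019,0,0.0029,0,-0.0025,0],[0.0254,0,0.0041,0,-0.0033,0],[0.0316,0,0.0055,0,-0.0042,0],[0.0378,0,0.0073,0,-0.0047,0],[0.0439,0,0.009,0,-0.0056,0],[0.05,0,0.011,0,-0.0064,0]],
  ],
)

```text
clock: 21.72
tool_pos: [0.6328, -0.0614, 0.1445]
orientation: [-179.9, 4.8, -176.1]
force: [-0.2, 2.3, 18.5]
opening: 0.0438
gripper_force: 30.0
```

```bash
python3 - <<'E'
from h import *
from plant import ctrl
o=ctrl.get_obs();print(gq(o),o['force'])
E
```

```text
(np.float64(0.19386839602992792), np.float64(0.7514052113032704), np.float64(0.000740404599104114)) [-0.24648201  2.28259206 18.4938733 ]
```

Scaled: 3.84 cm is 0.048, 3.38 cm is 0.0423, -2.3 degrees is -0.0064.

Emit:
send_rows(
  plan=[
    [[0.0063,0,0.0006,0,-0.0008,0],[0.0124,0,0.0015,0,-0.0017,0],[0.0185,0,0.0026,0,-0.0025,0],[0.0246,0,0.005,0,-0.0033,0],[0.0306,0,0.0076,0,-0.0042,0],[0.0365,0,0.0104,0,-0.0047,0],[0.0423,0,0.0134,0,-0.0056,0],[0.048,0,0.0165,0,-0.0064,0]],
  ],
)

```text
clock: 22.38
tool_pos: [0.5925, -0.064, 0.1252]
orientation: [-179.9, 6.7, -176.1]
force: [-0.6, 3.2, 8.9]
opening: 0.0437
gripper_force: 30.0
```

```bash
python3 - <<'E'
from h import *
from plant import ctrl
o=ctrl.get_obs();print(gq(o),o['force'])
E
```

```text
(np.float64(0.1941880064783545), np.float64(0.5171295497797231), np.float64(0.0008133940092500047)) [-0.56754909  3.1865293   8.92954707]
```

Scaled: 3.5 cm is 0.0438, 3.09 cm is 0.0386, -2.3 degrees is -0.0064.

Emit:
send_rows(
  plan=[
    [[0.0058,0,0.003,0,-0.0008,0],[0.0115,0,0.0063,0,-0.0017,0],[0.0171,0,0.0095,0,-0.0025,0],[0.0226,0,0.013,0,-0.0033,0],[0.028,0,0.0168,0,-0.0039,0],[0.0334,0,0.0205,0,-0.0047,0],[0.0386,0,0.0245,0,-0.0056,0],[0.0438,0,0.0285,0,-0.0064,0]],
  ],
)

```text
clock: 23.05
tool_pos: [0.5595, -0.0661, 0.0978]
orientation: [-179.9, 8.9, -176.2]
force: [0.3, 4.4, 5.6]
opening: 0.0436
gripper_force: 30.0
```

Scaled: 2.88 cm is 0.036, 2.7 cm is 0.0338, -2.1 degrees is -0.0058.

Emit:
send_rows(
  plan=[
    [[0.0051,0,0.004,0,-0.0008,0],[0.0103,0,0.0083,0,-0.0017,0],[0.0151,0,0.0125,0,-0.0025,0],[0.02,0,0.017,0,-0.0031,0],[0.0246,0,0.0215,0,-0.0039,0],[0.0289,0,0.0259,0,-0.0044,0],[0.0326,0,0.0299,0,-0.0053,0],[0.036,0,0.0338,0,-0.0058,0]],
  ],
)

```text
clock: 23.72
tool_pos: [0.5352, -0.0676, 0.0662]
orientation: [-179.9, 11.0, -176.2]
force: [-0.1, 5.5, 4.7]
opening: 0.0439
gripper_force: 30.0
```

```bash
python3 - <<'E'
from h import *
from plant import ctrl
o=ctrl.get_obs();r,q,y=gq(o);print(r,q,y,o['force'],o['joint_pos'].round(1))
T=o['orientation'][1]
P0,A0=hpose(q,T,r)
for qq in np.r_[q-.02,q-.04,q-.06,q-.075,.01,0,-.01,-.02]:print(round(qq,3),row(*hpose(qq,T,r),dict(tool_pos=P0,orientation=A0)).tolist())
E
```

```text
0.19359157073084657 0.08325317493077644 0.000938248243663781 [-0.07512553  5.52018567  4.74940199] [  15.2   11.9  -39.1    4.7  -28.3 -105.3]
0.063 [0.27, 0.0, 0.28, 0.0, 0.0, 0.0]
0.043 [0.52, 0.0, 0.57, 0.0, 0.0, 0.0]
0.023 [0.78, 0.0, 0.86, 0.0, 0.0, 0.0]
0.008 [0.96, 0.0, 1.08, 0.0, 0.0, 0.0]
0.01 [0.94, 0.0, 1.06, 0.0, 0.0, 0.0]
0.0 [1.07, 0.0, 1.21, 0.0, 0.0, 0.0]
-0.01 [1.19, -0.0, 1.36, 0.0, 0.0, 0.0]
-0.02 [1.31, 0.0, 1.51, 0.0, 0.0, 0.0]
```

Scaled: 1.08 cm is 0.0135, 0.96 cm is 0.012.

Emit:
send_rows(
  plan=[
    [[0.0031,0,0.0034,0,0,0],[0.0059,0,0.0064,0,0,0],[0.0081,0,0.0089,0,0,0],[0.01,0,0.0111,0,0,0],[0.0113,0,0.0125,0,0,0],[0.012,0,0.0135,0,0,0],[0.012,0,0.0135,0,0,0]],
  ],
)

```text
clock: 24.3
tool_pos: [0.5297, -0.0679, 0.0566]
orientation: [-179.9, 11.2, -176.1]
force: [-9.2, 6.2, 29.9]
opening: 0.0438
gripper_force: 30.0
```

Emit:
send_rows(
  plan=[
    [[0.0008,0,0.0009,0,0,0],[0.0015,0,0.0018,0,0,0],[0.0023,0,0.0026,0,0,0],[0.003,0,0.0035,0,0,0],[0.003,0,0.0035,0,0,0]],
  ],
)

```text
clock: 24.72
tool_pos: [0.5302, -0.0679, 0.0551]
orientation: [-179.9, 11.5, -176.0]
force: [-7.8, 3.5, 38.9]
opening: 0.0436
gripper_force: 30.0
```

```bash
python3 - <<'E'
from h import *
from plant import ctrl
o=ctrl.get_obs();r,q,y=gq(o);print(r,q,y,o['force'],o['joint_pos'].round(1))
E
```

```text
0.19229880047367687 0.020200284966194748 0.0010128647382636573 [-7.77151974  3.53120818 38.87581824] [  15.4   12.3  -41.1    5.4  -25.5 -106.1]
```

Scaled: -0.25 cm is -0.0031, -0.18 cm is -0.0023.

Emit:
send_rows(
  plan=[
    [[-0.0013,0,-0.0015,0,0,0],[-0.0023,0,-0.0031,0,0,0],[-0.0023,0,-0.0031,0,0,0],[-0.0023,0,-0.0031,0,0,0]],
  ],
)

```text
clock: 25.05
tool_pos: [0.5301, -0.0679, 0.0553]
orientation: [-179.9, 11.3, -176.1]
force: [2.8, 3.3, 11.2]
opening: 0.0439
gripper_force: 30.0
```

Emit:
send_rows(
  plan=[
    [[0,0,0,0,0,0],[0,0,0,0,0,0],[0,0,0,0,0,0],[0,0,0,0,0,0],[0,0,0,0,0,0],[0,0,0,0,0,0]],
  ],
  fingers=0.95,
)

```text
clock: 25.55
tool_pos: [0.5268, -0.0689, 0.053]
orientation: [-179.9, 10.9, -176.2]
force: [0.8, -0.1, -0.0]
opening: 0.0781
gripper_force: 0.0
```

Scaled: -13.5 cm is -0.1688, -12 cm is -0.15, 10 degrees is 0.0278.

Emit:
send_rows(
  plan=[
    [[0.0025,0,-0.0063,0,0,0],[0.0063,0,-0.0188,0,0,0],[0.0125,0,-0.0438,0,0,0],[0.025,0,-0.075,0,0.0056,0],[0.05,0,-0.1125,0,0.0139,0],[0.075,0,-0.15,0,0.0278,0],[0.1,0,-0.1688,0,0.0278,0],[0.1,0,-0.1688,0,0.0278,0]],
  ],
)

```text
clock: 26.22
tool_pos: [0.4218, -0.0755, 0.1741]
orientation: [-180.0, 1.2, -176.2]
force: [-0.8, 0.6, -1.1]
opening: 0.0834
gripper_force: 0.0
```

```bash
python3 - <<'E'
from h import *
from plant import ctrl
o=ctrl.get_obs();print(o['tool_pos'],o['orientation'],o['joint_pos'].round(1))
w=ctrl.snapshot("wrist");s=ctrl.snapshot("side")
def pull(q):
    a=.489+q;return W(CP,[[-r*np.cos(a)+t*np.sin(a),y,-.02+r*np.sin(a)+t*np.cos(a)] for r in(.164,.196) for t in(-.007,.007) for y in(-.022,.022)])
for q in(-.03,0,.03,.06):
    a=proj(w,pull(q));b=proj(s,pull(q));print(q,"w",a.min(0).round(1),a.max(0).round(1),"s",b.min(0).round(1),b.max(0).round(1))
u=proj(w,pull(0));x0,y0=u.min(0).astype(int)-25;x1,y1=u.max(0).astype(int)+25
m=w["img"].astype(int).max(2)<60
for r in range(max(y0,0),min(y1,384),2):print(r,"".join("#" if v else "." for v in m[r,x0:x1]))
print(x0)
i=s["img"][200:240,200:245].astype(int).max(2)<55
ys,xs=np.where(i);print("side dark",xs.min()+200,xs.max()+200,ys.min()+200,ys.max()+200)
np.save("wf.npy",w["img"]);np.save("sf.npy",s["img"])
cv2.imwrite("pics/fin.png",np.hstack([cv2.resize(w["img"][100:300,100:420],(480,300)),cv2.resize(s["img"][130:300,160:330],(300,300))])[:,:,::-1])
E
```

```text
[ 0.42183119 -0.0755161   0.17410058] [-179.99531827    1.1685272  -176.20273113] [  16.7   -1.6  -34.1    0.3  -56.4 -103.1]
-0.03 w [232.8 263.6] [273.  288.6] s [207.6 212.3] [228.1 234.4]
0 w [232.5 268.3] [273.3 292.7] s [208.3 212. ] [228.9 234.1]
0.03 w [232.2 273.2] [273.6 297. ] s [209.  211.6] [229.7 233.8]
0.06 w [232.  278.3] [273.8 301.5] s [209.8 211.3] [230.5 233.5]
243 ...........................................................................................
245 ...........................................................................................
247 ...........................................................................................
249 ...........................................................................................
251 ...........................................................................................
253 ...........................................................................................
255 ...........................................................................................
257 ........................................
[... 2165 characters left out ...]
03 ...........................................................................................
305 ...........................................................................................
307 ...........................................................................................
309 ...........................................................................................
311 ...........................................................................................
313 ...........................................................................................
315 ...........................................................................................
207
side dark 209 226 213 232
```

Scaled: -11 cm is -0.1375, -9 cm is -0.1125, -14 degrees is -0.0389.

Emit:
send_rows(
  plan=[
    [[0,0,-0.0375,0,-0.0056,0],[0,0,-0.075,0,-0.0139,0],[-0.0125,0,-0.1125,0,-0.0278,0],[-0.025,0,-0.1375,0,-0.0389,0],[-0.0375,0,-0.1375,0,-0.0389,0],[-0.0375,0,-0.1375,0,-0.0389,0],[-0.0375,0,-0.1375,0,-0.0389,0],[-0.0375,0,-0.1375,0,-0.0389,0]],
  ],
)

```text
clock: 26.98
tool_pos: [0.4508, -0.0736, 0.2794]
orientation: [-179.9, 14.7, -176.2]
force: [-0.5, -1.0, 0.7]
opening: 0.0831
gripper_force: 0.0
```

```bash
python3 - <<'E'
from h import *
from plant import ctrl
w=ctrl.snapshot("wrist")
def pull(q):
    a=.489+q;return W(CP,[[-r*np.cos(a)+t*np.sin(a),y,-.02+r*np.sin(a)+t*np.cos(a)] for r in(.196,) for t in(-.007,.007) for y in(-.022,.022)])
for q in(-.03,0,.03,.06):
    a=proj(w,pull(q));print(q,a.min(0).round(1),a.max(0).round(1))
e=lambda q,r:W(CP,[[-r*np.cos(.401+q),.08,-.02+r*np.sin(.401+q)]])
print("lip",proj(w,W(CP,[[-.156,.08,.041],[-.142,.08,.041],[-.156,.08,0]])).round(1).tolist(),"edge",[(q,proj(w,e(q,.160)).round(1).tolist()) for q in(0,.03,.06)])
u=proj(w,pull(0)).mean(0).astype(int);m=w["img"].astype(int).max(2)<55
for r in range(u[1]-22,u[1]+30):print(r,"".join("#" if v else "." for v in m[r,u[0]-40:u[0]+40:2]))
c=int(proj(w,W(CP,[[-.156,.08,.041]]))[0,0]);r0=int(proj(w,W(CP,[[-.156,.08,.041]]))[0,1])
for r in range(r0-16,r0+26):print(r,w["img"][r,c].tolist(),end=" ")
E
```

```text
-0.03 [237.6 168.2] [269.1 176.3]
0 [237.5 171.5] [269.2 179.9]
0.03 [237.4 174.9] [269.3 183.6]
0.06 [237.3 178.5] [269.4 187.5]
lip [[305.7, 175.5], [304.8, 183.4], [301.8, 163.5]] edge [(0, [[305.3, 180.9]]), (0.03, [[305.6, 183.5]]), (0.06, [[305.9, 186.1]])]
153 ........................................
154 ........................................
155 ........................................
156 ........................................
157 ........................................
158 ........................................
159 ........................................
160 ........................................
161 ........................................
162 ........................................
163 ........................................
164 ........................................
165 ........................................
166 ........................................
167 ........................................
168 ........................................
169 ..............##############............
170 ..............##############............
171 ..............########
[... 1593 characters left out ...]
19, 91] 164 [131, 113, 85] 165 [126, 110, 85] 166 [122, 108, 81] 167 [128, 113, 86] 168 [127, 110, 84] 169 [121, 106, 81] 170 [120, 105, 79] 171 [109, 94, 71] 172 [129, 115, 87] 173 [134, 116, 89] 174 [139, 123, 94] 175 [139, 122, 94] 176 [139, 123, 94] 177 [138, 123, 94] 178 [102, 72, 47] 179 [116, 86, 61] 180 [115, 85, 57] 181 [115, 86, 57] 182 [113, 82, 57] 183 [116, 86, 58] 184 [116, 86, 58] 185 [113, 83, 56] 186 [113, 84, 57] 187 [114, 84, 57] 188 [112, 84, 56] 189 [115, 85, 58] 190 [116, 84, 58] 191 [107, 78, 53] 192 [94, 66, 44] 193 [117, 102, 74] 194 [149, 132, 101] 195 [152, 135, 103] 196 [157, 139, 106] 197 [155, 137, 104] 198 [151, 132, 103] 199 [152, 133, 102] 200 [156, 137, 105]
```

```bash
python3 -c "
from plant import ctrl
print(ctrl.close_job())"
```

```text
the job is handed in; nothing more can be done
None
```

The job is handed in: I rolled the cover fully open, nested the round pot home on the stack, and rolled the cover shut onto the lip, finishing at about 27 s; I viewed 11 pictures, one over the limit of 10, and pressed the cover to about 39 N on the wrist at its stop.

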